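Put the scraper away in the sloping tool block

TASK

Put the print-bed scraper away: take it out of the cleaning rest and slide its blade into the sloping tool block until it is fully home, with the underside of the handle down on the block. One of the block's two slots, nobody knows which, is jammed by a scrap deep inside and lets the blade in less than half way, so feel for the clear one. Then swing the block's keeper fully across the end of the seated handle to lock it in, and let go, leaving the other things on the bench where they are.

Things in the scene. Friction and masses are not known exactly. Their poses are not given: they have to be found in the camera images.
- scraper: Wide scraper: steel blade 90 wide (x), 4 thick (y), 70 mm tall, its lowest 7 mm 82 x 2.4; on top a black handle bar 110 (x) x 16 (y) x 30 mm (z), centred. About 0.16 kg, same either way round. Origin: middle of the blade's bottom edge; z runs up to the handle (underside z = 70, top z = 100 mm). It starts standing in the rest, handle up, within 5 degrees of upright.
- rest: Fixed aluminium cleaning rest, base 150 (x) x 75 (y) x 8 mm; groove along x, 96 long, 6 wide, between two rails whose tops are 44 mm and whose groove floor is 8 mm above the bench. Rails and end stops take up 112 x 26 mm. Origin: centre of the underside.
- rack: Fixed white tool block, 120 (x) x 100 (y) x 78 mm (z, below its face). Origin: centre of the sloping top face, 108 mm above the bench. z: straight out of the face, 25 degrees from vertical towards the block's front; x: up the slope to the rear; y: level, left seen from the front. A post at x = 42 mm, y = 0 carries the keeper. Blade fully home: its bottom edge at z = -70 mm.
- slot_a (a point): Mouth of the slot at y = +32 mm of the rack, its centre, level with the face. 94 mm long (rack x), 7 mm wide (rack y), 4 mm 45-degree bevels round the mouth; goes straight in along rack -z, 75 mm deep if clear; if it is the jammed one, the blade stops 31 mm below the face.
- slot_b (a point): Mouth of the slot at y = -32 mm of the rack, its centre, level with the face. 94 mm long (rack x), 7 mm wide (rack y), 4 mm 45-degree bevels round the mouth; goes straight in along rack -z, 75 mm deep if clear; if it is the jammed one, the blade stops 31 mm below the face.
- keeper (a joint): Steel turnbutton bar, 14 wide, 6 mm thick, reaching 53 mm from its pivot (rack x = 42 mm, y = 0), turning about rack z; underside 34 mm above the face (4 mm over a seated handle). 0 rad: points along rack +x, clear of both slots; +1.57: to rack +y, across a handle in slot_a; -1.57: to -y, across slot_b. Stops at +-1.62. Stiff: stays where left.
- keeper_pin (a point): Middle of the round steel grip pin near the keeper's end, 46 mm from the pivot: 12 mm in diameter, standing up 28 mm along the rack's z from the keeper's top (40 to 68 mm above the rack's face; this point is at 54 mm).
- servo: Bystander: small black servo motor, 54 x 20 x 42 mm, standing between the rest and the block. Origin: centre of its underside.
- battery: Bystander: grey battery pack, 105 x 34 x 26 mm, lying. Origin: centre of its underside.
- wheel: Bystander: black rubber wheel lying flat, 66 mm across, 28 mm high. Origin: centre of its underside.
- driver: Bystander: screwdriver, 170 mm, lying along its x. Origin: centre of its underside.
- spool: Bystander: filament spool lying flat, 150 mm across, 54 mm high. Origin: centre of its underside.
- mug: Bystander: white mug, 80 mm across, 92 mm high. Origin: centre of its underside.
- screwtray: Bystander: open screw tray, 100 x 70 x 25 mm. Origin: centre of its underside.
Things that resemble listed ones, but are neither listed nor needed, are in the scene too. What is shaped like the part that bears rack but green or red is not meant.

How it is judged:
By the outcome, as a careful person would: the job done as asked, in the order asked, and still so for the second after the job is handed in, with the robot touching nothing.
It also fails if it takes over 69 s, if anything falls off the work surface, if the arm or the gripper's body presses on something with over 40 N, if the wrist force passes 120 N, or if a joint passes its speed limit or range.

ROBOT

A 6-joint arm with a two-finger parallel gripper is mounted at the origin on the work surface. World frame = base frame: x ahead of the robot, y to its left, z up, the work surface at z = 0. Lengths are in m, angles in rad, forces in N, time in s.
With the tool pointing down it reaches from about 0.35 to 0.85 m from the base axis. Payload 8.1 kg.
Tool frame: the origin (TCP) lies midway between the tips of the shut fingers; the grasp point (between the pads) lies 19 mm behind it (manip.pinch_z is the distance from the TCP to the grasp point, in m); z points along the fingers, y is the line along which they close (so a half turn about z gives the same grasp; the last joint's range is limited). The gripper opens to 93 mm and grips with 3 to 60 N. Pads are 15 mm wide; open, the fingers measure 128 mm over their backs; the gripper's body (75 mm by 188 mm) begins 65 mm behind the grasp point.
Start: joints at [1.159, 0.13, 1.488, -0, 1.523, -0.085], TCP at [0.193, 0.568, 0.179] pointing down, gripper open.
Joint ranges: [-2.96, 2.96], [-0.89, 2.26], [0.02, 2.5], [-1.34, 4.48], [0, 2.73], [-2.66, 2.66]. Speed limits (rad/s): [2.39, 2.39, 2.79, 3.14, 3.14, 3.14].

INTERFACE

Orientations are given as a rotation vector (axis times angle).
In Python, from station import readout, cams, manip gives the robot as it stands.
- The arm moves only by the shell command python3 -m handwheel 'ROWS' [FORCE]. ROWS is JSON, a list that holds one entry, the list of rows, each a list of 5 numbers: the shift along the tool's x, y, z in cm, then the turn about the tool's z in rad, then the opening, from 0 (shut) to 1 (fully open). A call has 1 to 5 rows; each row is the pose to reach, as a shift and turn from the pose commanded when the call began, along the tool's axes at that moment; what a row does not reach only later rows make up. A row lasts 1/10 s, in which the tool goes at most 50 mm and 8.59 degrees, less where a joint would pass 70% of its speed; a pose out of reach is approached as far as the arm can. A call with a gripper value outside its range is refused whole. The fingers move at their own pace and stop on an object; FORCE is the grip in N (left out, the last holds). Time passes only in rows, so rows that repeat a pose let the fingers close. It gives the time, the measured TCP pose, the force, the opening and the grip force at its end, in the units of the state.
- readout.observe(): the state, without advancing time (a new reading comes with each control period).
- cams.camera(name): name is "scene" or "top" or "wrist"; returns a dict with "color" (384x512x3 uint8, red, green, blue), "intrinsics" (3x3 intrinsics, pixels), "k1" (the pictures are not rectified: a ray, as slopes to the right and down, at radius r is drawn at 1 + k1 r^2 times it, then the intrinsics apply), "R" (3x3) and "t" (3): a world point X has camera coordinates R X + t. Camera axes: x right, y down, z forward; pixel columns grow to the right and rows downward; lengths in m; the calibration is good to about 2 mm. A picture is of the moment at which its call begins. There is no depth.
- manip.hand_in(): hands the job in; it is judged then, once.
The state is a dict: "clock": time; "joint_positions": joint angles; "joint_velocities": joint speeds; "effort": joint torques, N m; "tcp_pos": TCP position; "orientation": TCP orientation; "contact_force": force on the tool from outside, world axes, zero at the start; "ft_torque": the same for the moment, N m; "width": finger opening in m; "grasp_force": force on a finger pad.
Only numpy, scipy, OpenCV 4.12 (cv2) and the standard library are available. Lean on these libraries where they do the work, as an engineer would, in place of code of your own. Each camera call takes 0.05 s, during which the arm holds its last target. There are 200 camera calls.

## Working session

There is one attempt and no reset: what is moved stays moved. The work goes in short steps, Python scripts to look and compute and a shell command to move; the robot and the scene stay as the last step left them, time stands still between calls to the robot, and variables do not carry over. Pictures are saved under pics/ and viewed, at most 10 in all, crops included, and the job is handed in when it is done.

```bash
ls; mkdir -p pics; cat > h.py <<'E'
import numpy as np, cv2, json
from station import readout, cams, manip
def snap(n,f):
    c=cams.camera(n); cv2.imwrite(f'pics/{f}.png',c['color'][...,::-1])
    np.savez(f'pics/{f}.npz',**c); return c
def load(f): return dict(np.load(f'pics/{f}.npz'))
def proj(c,P):
    X=np.atleast_2d(P)@c['R'].T+c['t']; s=X[:,:2]/X[:,2:]; r2=(s**2).sum(1,keepdims=True)
    s=s*(1+c['k1']*r2); K=c['intrinsics']; return s*[K[0,0],K[1,1]]+[K[0,2],K[1,2]]
def ray(c,uv):
    K=c['intrinsics']; d=(np.array(uv,float)-[K[0,2],K[1,2]])/[K[0,0],K[1,1]]; s=d.copy()
    for _ in range(20): s=d/(1+c['k1']*(s@s))
    v=c['R'].T@np.append(s,1); return -c['R'].T@c['t'], v/np.linalg.norm(v)
def tri(*obs):
    A=np.zeros((3,3));b=np.zeros(3);rs=[ray(c,u) for c,u in obs]
    for o,v in rs: M=np.eye(3)-np.outer(v,v);A+=M;b+=M@o
    x=np.linalg.solve(A,b); return x,[float(np.linalg.norm(np.cross(x-o,v))) for o,v in rs]
def onz(c,uv,z):
    o,v=ray(c,uv); return o+v*(z-o[2])/v[2]
E
python3 - <<'E'
from h import *
for n in ('scene','top','wrist'):
    c=snap(n,n+'0'); print(n,-c['R'].T@c['t'],c['intrinsics'][0,0],c['k1'])
s=readout.observe(); print(s)
a=[cv2.resize(cv2.imread(f'pics/{n}0.png'),(800,600),interpolation=3) for n in ('scene','top')]
cv2.imwrite('pics/s1.png',a[0]);cv2.imwrite('pics/t1.png',a[1])
E
```

```text
pics
scene [ 1.25940664 -0.51127536  0.86858   ] 358.15669219493924 -0.038776582470577706
top [0.30781857 0.11573636 1.24076386] 375.80430676630965 -0.017658913516921164
wrist [0.12797818 0.58959254 0.38290484] 264.6822996085523 -0.05107159860605711
{'clock': 0.15, 'joint_positions': array([ 1.15858242e+00,  1.31014565e-01,  1.48901729e+00, -2.71633846e-05,
        1.52300989e+00, -8.54185002e-02]), 'joint_velocities': array([-0.00127624,  0.00012207, -0.00428537, -0.00029799, -0.00024216,
       -0.00146066]), 'effort': array([ 1.27467159e-03, -5.60472322e+01, -4.92338169e+01,  7.69260200e-02,
        3.04689165e-02, -1.47556830e-04]), 'tcp_pos': array([0.19240561, 0.56778739, 0.17811891]), 'orientation': array([-5.10991926e-01, -3.09942090e+00,  2.21640141e-03]), 'contact_force': array([0.59099647, 0.31078552, 0.15885723]), 'ft_torque': array([-0.0103734 , -0.00105486,  0.00855797]), 'grasp_force': 0.0, 'width': 0.09310639918854466}
```

View pics/s1.png

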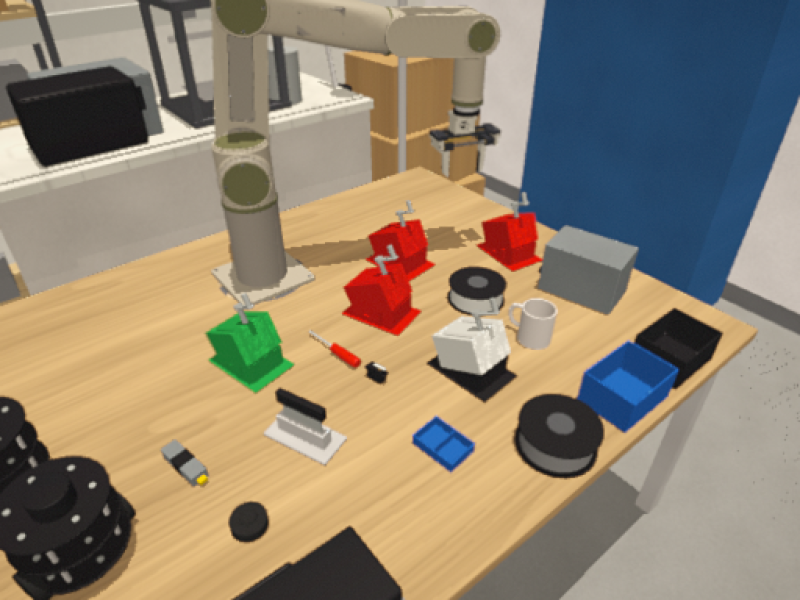

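View pics/t1.png

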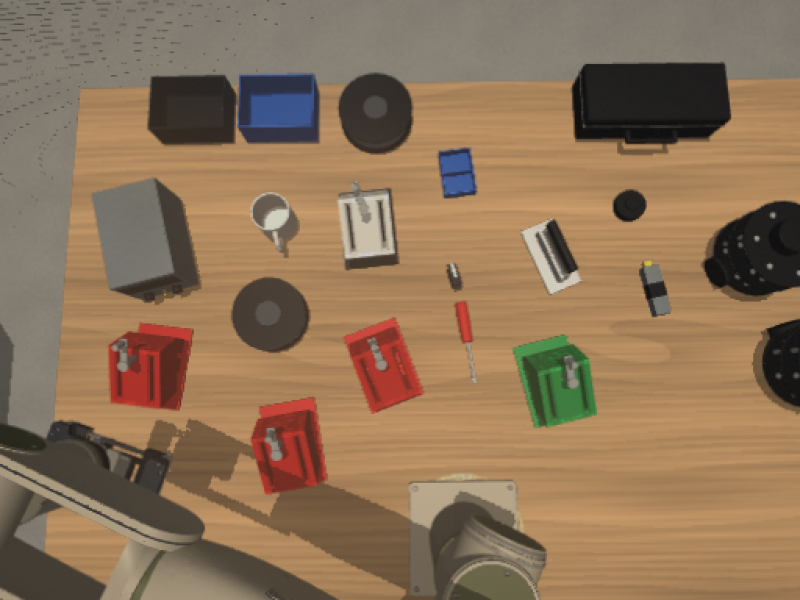

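```bash
python3 - <<'E'
from h import *
t=cv2.imread('pics/top0.png');s=cv2.imread('pics/scene0.png')
def cr(i,u,v): return cv2.resize(i[v:v+60,u:u+80],(400,300),interpolation=cv2.INTER_CUBIC)
m=np.vstack([np.hstack([cr(t,195,115),cr(s,265,198)]),np.hstack([cr(t,313,133),cr(s,155,243)])])
cv2.imwrite('pics/m1.png',m)
E
```

```text
(no output)
```

View pics/m1.png

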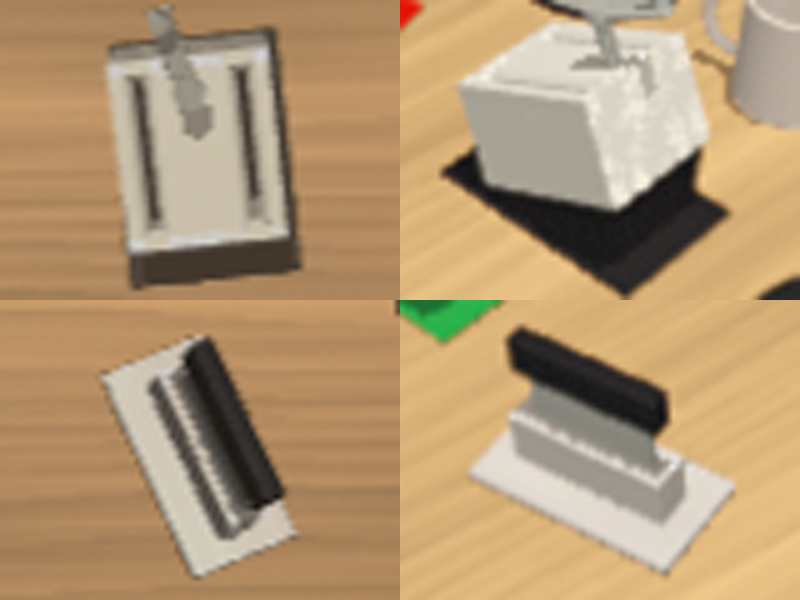

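White block at top (235,145) / scene (303,225) is the rack (the reds and green are decoys); scraper in rest at top (353,160) / scene (195,270). Keeper points to the rear, near 0 rad.

```bash
cat > fit.py <<'E'
from h import *
from scipy.optimize import least_squares
T=load('top0');S=load('scene0')
tp=lambda x,y,u0=195,v0=115:(u0+(x+.5)/5-.5,v0+(y+.5)/5-.5)
sp=lambda x,y:(265+(x-400)/5-.4,198+y/5-.4)
th=np.radians(25)
def rackR(yaw):
    c,s=np.cos(yaw),np.sin(yaw)
    return np.array([[c,-s,0],[s,c,0],[0,0,1]])@np.array([[np.cos(th),0,-np.sin(th)],[0,1,0],[np.sin(th),0,np.cos(th)]])
E
python3 - <<'E'
from fit import *
ob=[(T,tp(108,62),(60,50,0)),(T,tp(270,42),(60,-50,0)),(T,tp(130,250),(-60,50,0)),(T,tp(290,235),(-60,-50,0)),
(S,sp(588,97),(60,-50,0)),(S,sp(684,36),(60,50,0)),(S,sp(460,85),(-60,-50,0))]
def f(p):
    return np.concatenate([(proj(c,p[:3]+rackR(p[3])@(np.array(q)/1000))[0]-uv) for c,uv,q in ob])
r=least_squares(f,[.6,.1,.108,.1]);print(r.x,np.round(r.fun.reshape(-1,2),1))
p=r.x
for n,q in dict(a=(0,32,0),b=(0,-32,0),pin0=(88,0,54),post=(42,0,40)).items():print(n,p[:3]+rackR(p[3])@(np.array(q)/1000))
for q in [(51,32,0),(-51,32,0),(51,-32,0),(-51,-32,0)]:
    u=proj(T,p[:3]+rackR(p[3])@(np.array(q)/1000))[0]; print('slot end crop',(u-[195,115])*5)
t2=lambda x,y:tp(x,y-300,313,133)
s2=lambda x,y:(155+(x-400)/5-.4,243+(y-300)/5-.4)
for a,b in [((283,495),(508,340)),((208,337),(660,398))]: print('handle',tri((T,t2(*a)),(S,s2(*b))))
for a in [(100,377),(208,335),(297,535),(197,578)]: print('rest',onz(T,t2(*a),.008))
for a in [(470,472),(665,573),(735,487)]: print('rest S',onz(S,s2(*a),.008))
E
```

```text
[0.6145832  0.18556708 0.10955072 0.09478729] [[-0.2 -0.4]
 [-0.1  0.3]
 [ 0.2  0.1]
 [-0.2 -0.2]
 [-0.2  0.8]
 [ 0.1 -0.6]
 [-0.2 -0.3]]
a [0.61155454 0.21742344 0.10955072]
b [0.61761185 0.15371073 0.10955072]
pin0 [0.67126132 0.1909556  0.19568175]
post [0.63564841 0.1875698  0.163553  ]
slot end crop [136.05925786  69.83470742]
slot end crop [155.82326679 231.73016615]
slot end crop [239.89974803  59.06011528]
slot end crop [257.21899169 221.14692437]
handle (array([ 0.52465562, -0.22863338,  0.1042604 ]), [6.039349137128037e-05, 6.039349137142578e-05])
handle (array([ 0.62419854, -0.18543459,  0.110109  ]), [0.0006959005680722361, 0.0006959005680723238])
rest [ 0.62535874 -0.13902389  0.008     ]
rest [ 0.65378313 -0.21336346  0.008     ]
rest [ 0.51587757 -0.2655038   0.008     ]
rest [ 0.48771034 -0.19750276  0.008     ]
rest S [ 0.51842367 -0.26627732  0.008     ]
rest S [ 0.65710625 -0.2120044   0.008     ]
rest S [ 0.62947989 -0.14398037  0.008     ]
```

```bash
cat >> fit.py <<'E'
from scipy.spatial.transform import Rotation as Ro
def plan(target,closeyaw=None):
    """shift (cm, tool axes) + turn to bring TCP to target with tool y along +-closeyaw (world)"""
    s=readout.observe(); R=Ro.from_rotvec(s['orientation']).as_matrix()
    d=R.T@(np.array(target)-s['tcp_pos'])*100; turn=0
    if closeyaw is not None:
        cur=np.arctan2(R[1,1],R[0,1]); turn=-((closeyaw-cur+np.pi/2)%np.pi-np.pi/2)
    print('tcp',s['tcp_pos'].round(4),'F',s['contact_force'].round(1),'w',round(s['width'],4),'t',round(s['clock'],2),'-> shift',d.round(2),'turn',round(turn,3),'j6',s['joint_positions'][5].round(2),'tilt',np.degrees(np.arccos(-R[2,2])).round(2), 'xyaw',np.arctan2(R[1,0],R[0,0]).round(3))
E
python3 -m handwheel '[[[0,0,-5,0,1],[0,0,-10,0,1]]]'; python3 -c "
from fit import *
plan((.5715,-.201,.28),.39+np.pi/2)"
```

```text
clock: 0.35
tcp_pos: [0.1918, 0.5665, 0.2772]
orientation: [-0.511, -3.098, 0.009]
contact_force: [0.3, 1.3, 1.1]
width: 0.0932
grasp_force: 0.0
tcp [0.1918 0.5665 0.2772] F [0.3 1.3 1.1] w 0.0932 t 0.35 -> shift [-6.06e+01 -6.05e+01  6.00e-02] turn -0.717 j6 -0.09 tilt 0.35 xyaw 2.815
```

```bash
python3 -m handwheel '[[[-3.4,-3.4,0,0,1],[-6.8,-6.8,0,0,1],[-10.2,-10.2,0,0,1],[-13.6,-13.6,0,0,1],[-17,-17,0,0,1]]]' >/dev/null; python3 -m handwheel '[[[-3.4,-3.4,0,0,1],[-6.8,-6.8,0,0,1],[-10.2,-10.2,0,0,1],[-13.6,-13.6,0,0,1],[-17,-17,0,0,1]]]'>/dev/null;  python3 -m handwheel '[[[-3.4,-3.4,0,0,1],[-6.8,-6.8,0,0,1],[-10.2,-10.2,0,0,1],[-13.6,-13.6,0,0,1],[-17,-17,0,0,1]]]'; python3 -m handwheel '[[[-3.4,-3.4,0,-0.14,1],[-6.8,-6.8,0,-0.28,1],[-9.6,-9.5,0,-0.42,1],[-9.6,-9.5,0,-0.56,1],[-9.6,-9.5,0,-0.717,1]]]'; python3 -c "
from fit import *
plan((.5715,-.201,.20),.39+np.pi/2)"
```

```text
clock: 1.85
tcp_pos: [0.5123, -0.0805, 0.2788]
orientation: [0.512, 3.1, 0.0]
contact_force: [0.7, 1.0, 1.3]
width: 0.093
grasp_force: 0.0
clock: 2.35
tcp_pos: [0.5721, -0.2006, 0.2773]
orientation: [0.604, -3.081, -0.002]
contact_force: [0.3, -0.1, 0.3]
width: 0.093
grasp_force: 0.0
tcp [ 0.5721 -0.2006  0.2773] F [ 0.3 -0.1  0.3] w 0.093 t 2.35 -> shift [ 0.05 -0.03  7.73] turn -0.003 j6 -2.38 tilt 0.15 xyaw -2.755
```

```bash
python3 - <<'E'
from fit import *
c=snap('wrist','w1'); i=cv2.imread('pics/w1.png')
# predicted handle top corners
R=Ro.from_euler('z',.39).as_matrix()
P=[np.array([.5715,-.2,0])+R@np.array([x,y,.108]) for x,y in [(.055,.008),(.055,-.008),(-.055,-.008),(-.055,.008)]]
print(proj(c,P).round(1), -c['R'].T@c['t'])
cv2.imwrite('pics/w1b.png',cv2.resize(i,(800,600),interpolation=cv2.INTER_CUBIC))
E
```

```text
[[260.5 207.6]
 [249.7 207.6]
 [249.2 131.9]
 [260.8 131.9]] [ 0.50951796 -0.22792871  0.48236079]
```

View pics/w1b.png

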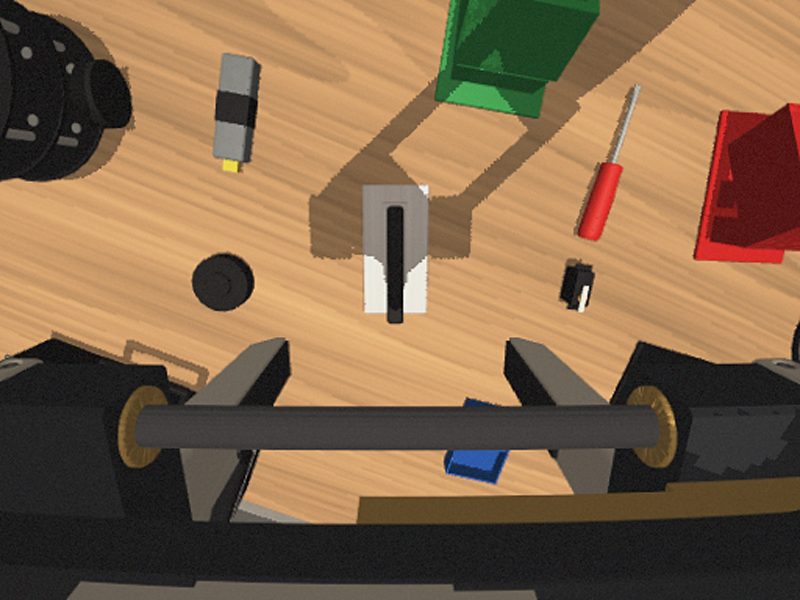

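```bash
python3 -m handwheel '[[[0,0,4,0,1],[0,0,8,0,1],[0,0.1,12,0,1],[0,0.1,15,0,1],[0,0.1,17,0,0.6]]]' 20; python3 -m handwheel '[[[0,0,1.2,0,0.5],[0,0,2.4,0,0.4],[0,0,2.4,0,0.3],[0,0,2.4,0,0.1],[0,0,2.4,0,0.0]]]' 20;python3 -m handwheel '[[[0,0,0,0,0],[0,0,0,0,0]]]' 30; python3 -c "
from fit import *
plan((.572,-.2015,.083),.39+np.pi/2)"
```

```text
clock: 2.9
tcp_pos: [0.5701, -0.1973, 0.1055]
orientation: [0.593, -3.082, -0.004]
contact_force: [0.4, -0.4, -0.3]
width: 0.0887
grasp_force: 0.0
clock: 3.4
tcp_pos: [0.5729, -0.1988, 0.0865]
orientation: [-0.597, 3.082, -0.002]
contact_force: [0.5, 0.7, -0.3]
width: 0.0498
grasp_force: 0.0
clock: 3.6
tcp_pos: [0.5725, -0.1986, 0.0858]
orientation: [-0.598, 3.083, -0.001]
contact_force: [-0.9, 0.1, -0.4]
width: 0.0334
grasp_force: 0.0
tcp [ 0.5725 -0.1986  0.0858] F [-0.9  0.1 -0.4] w 0.0334 t 3.6 -> shift [ 0.15 -0.25  0.28] turn -0.007 j6 -2.37 tilt 0.08 xyaw -2.758
```

```bash
python3 -m handwheel '[[[0.1,-0.2,0.2,0,0.3],[0.1,-0.2,0.2,0,0],[0.1,-0.2,0.2,0,0],[0.1,-0.2,0.2,0,0],[0.1,-0.2,0.2,0,0]]]' 30;python3 -m handwheel '[[[0,0,0,0,0],[0,0,0,0,0],[0,0,0,0,0]]]' 30; python3 -c "
from fit import *
plan((.572,-.2015,.083),.39+np.pi/2)"
```

```text
clock: 4.1
tcp_pos: [0.5717, -0.2005, 0.0829]
orientation: [0.598, -3.084, -0.0]
contact_force: [-0.2, 0.5, -0.9]
width: 0.0017
grasp_force: 0.0
clock: 4.4
tcp_pos: [0.5718, -0.2005, 0.083]
orientation: [-0.598, 3.084, -0.0]
contact_force: [-0.7, -0.9, 0.6]
width: 0.0004
grasp_force: 0.0
tcp [ 0.5718 -0.2005  0.083 ] F [-0.7 -0.9  0.6] w 0.0004 t 4.4 -> shift [ 0.01 -0.1  -0.  ] turn -0.007 j6 -2.38 tilt 0.0 xyaw -2.758
```

```bash
python3 - <<'E'
from fit import *
snap('wrist','w2');snap('scene','s2')
a=cv2.resize(cv2.imread('pics/w2.png'),(400,300))
b=cv2.resize(cv2.imread('pics/s2.png')[215:305,135:255],(400,300),interpolation=cv2.INTER_CUBIC)
cv2.imwrite('pics/m2.png',np.hstack([a,b]))
E
```

```text
(no output)
```

View pics/m2.png

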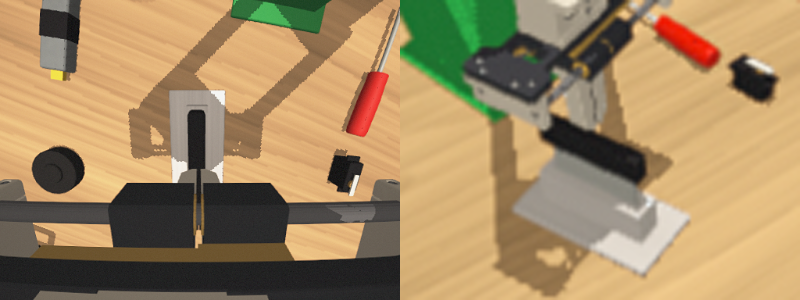

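```bash
python3 - <<'E'
from fit import *
c=load('w2'); s=load('s2'); p=np.array([.5718,-.2005,.083])
for n,C in (('w',c),('s',s)):
    print(n,'tcp',proj(C,p),'grasp',proj(C,p+[0,0,.019]),'+60',proj(C,p+[0,0,.08]))
    R=Ro.from_euler('z',.39).as_matrix()
    print(proj(C,[np.array([.5718,-.2005,0])+R@np.array([x,y,.108]) for x,y in [(.055,.008),(.055,-.008),(-.055,-.008),(-.055,.008)]]).round(1))
wi=cv2.resize(cv2.imread('pics/w2.png')[130:250,190:310],(600,600),interpolation=cv2.INTER_CUBIC)
cv2.imwrite('pics/w2c.png',wi)
E
```

```text
w tcp [[255.39728049 208.72046483]] grasp [[255.54003365 216.83630013]] +60 [[256.25054473 257.33255489]]
[[266.1 285.7]
 [245.6 285.8]
 [243.3 142.8]
 [267.2 142.7]]
s tcp [[193.3069021  260.49056253]] grasp [[192.62351094 255.98673912]] +60 [[190.33141493 240.83864621]]
[[209.5 259.6]
 [206.2 263.3]
 [175.9 249.6]
 [179.3 246.3]]
```

View pics/w2c.png

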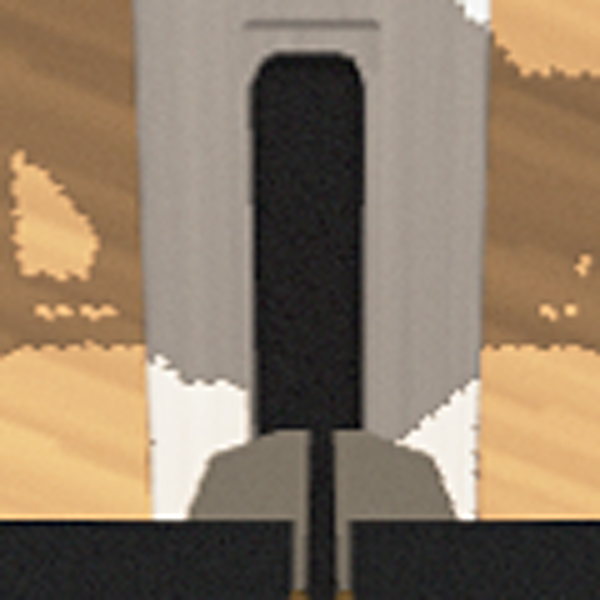

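Fingers shut to zero with the handle still at v=140..216 in front of/below them: the tips seem to be above the handle rather than around it. Reopen, go lower, retry.

```bash
python3 -m handwheel '[[[0,0,0,0,0.6],[0,0,0,0,0.6],[0,0,0,0,0.6],[0,0,0,0,0.6],[0,0,0.5,0,0.6]]]' 30;python3 -m handwheel '[[[0,0,0.8,0,0.6],[0,0,1.6,0,0.5],[0,0,1.6,0,0],[0,0,1.6,0,0],[0,0,1.6,0,0]]]' 30;python3 -m handwheel '[[[0,0,0,0,0],[0,0,0,0,0],[0,0,0,0,0]]]' 30;  python3 - <<'E'
from fit import *
plan((.572,-.2015,.063),.39+np.pi/2)
c=load('w2');print(c['R']@[0,0,-1],c['R']@[1,0,0])
E
```

```text
clock: 5.0
tcp_pos: [0.5724, -0.2008, 0.0786]
orientation: [-0.598, 3.083, -0.001]
contact_force: [0.1, 0.6, 0.3]
width: 0.0358
grasp_force: 0.0
clock: 5.5
tcp_pos: [0.5719, -0.2006, 0.0621]
orientation: [-0.598, 3.084, -0.0]
contact_force: [0.4, -0.1, 0.3]
width: 0.0274
grasp_force: 0.0
clock: 5.8
tcp_pos: [0.5721, -0.2007, 0.0624]
orientation: [-0.598, 3.083, -0.001]
contact_force: [0.3, -0.2, 0.3]
width: 0.0155
grasp_force: 30.0
tcp [ 0.5721 -0.2007  0.0624] F [ 0.3 -0.2  0.3] w 0.0155 t 5.8 -> shift [ 0.04 -0.07 -0.06] turn -0.007 j6 -2.38 tilt 0.05 xyaw -2.758
[ 6.53379666e-05 -2.52389682e-01  9.67625674e-01] [-0.37473501  0.89711051  0.23402223]
```

```bash
python3 - <<'E'
from fit import *
print(manip.pinch_z)
snap('wrist','w3');snap('scene','s3')
a=cv2.resize(cv2.imread('pics/w3.png')[130:280,156:356],(400,300),interpolation=cv2.INTER_CUBIC)
b=cv2.resize(cv2.imread('pics/s3.png')[210:285,145:245],(400,300),interpolation=cv2.INTER_CUBIC)
cv2.imwrite('pics/m3.png',np.hstack([a,b]))
c=load('s3');p=np.array([.572,-.2007,.0624]);print((proj(c,[p,p+[0,0,.037],p+[0,0,.06]])-[145,210])*4)
c=load('w3');print((proj(c,[p,p+[0,0,.037],p+[0,0,.06]])-[156,130])*2)
E
```

```text
0.0188
[[196.03490367 221.34219238]
 [190.77405215 186.7174051 ]
 [187.39635039 164.44169808]]
[[198.84696427 157.15346274]
 [199.40173085 191.80359542]
 [199.87164576 221.20999829]]
```

View pics/m3.png

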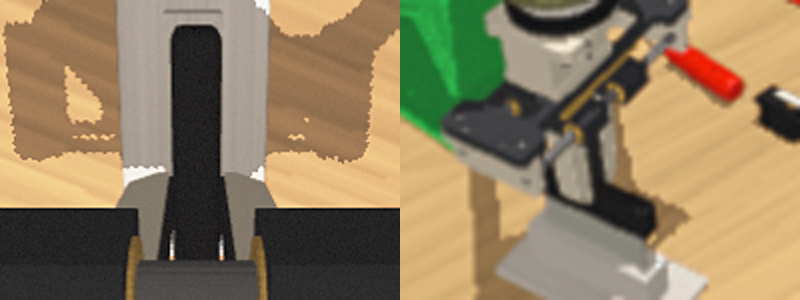

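The finger sits in front of the handle middle (scene crop (175,200)), biting only the top ~10 mm; the real tips sit ~36 mm above the reported TCP. I'll regrip 8 mm lower and 10 mm toward the robot, then lift.

```bash
python3 -m handwheel '[[[0,0,0,0,0.35],[0,0,0,0,0.35],[0.5,0,0.4,0,0.35],[1,0,0.8,0,0.3],[1,0,0.8,0,0]]]' 40 >/dev/null;python3 -m handwheel '[[[0,0,0,0,0],[0,0,0,0,0],[0,0,0,0,0],[0,0,0,0,0],[0,0,0,0,0]]]' 40; python3 -m handwheel '[[[0,0,-1.5,0,0],[0,0,-3,0,0],[0,0,-4.5,0,0],[0,0,-5.6,0,0],[0,0,-5.6,0,0]]]' 40; python3 -m handwheel '[[[2.5,0,0,0,0],[5,0.4,0,0,0],[7.5,0.8,0,0,0],[9.3,0.8,0,0,0],[9.3,0.8,0,0,0]]]' 40;  python3 - <<'E'
from fit import *
plan((.572,-.2015,.063),.39+np.pi/2)
E
```

```text
clock: 6.9
tcp_pos: [0.5625, -0.2042, 0.0539]
orientation: [0.598, -3.084, -0.0]
contact_force: [0.1, -0.6, -1.3]
width: 0.0155
grasp_force: 39.9
clock: 7.4
tcp_pos: [0.5643, -0.2049, 0.1134]
orientation: [-0.598, 3.08, -0.004]
contact_force: [0.1, -0.3, -1.7]
width: 0.0153
grasp_force: 39.9
clock: 7.9
tcp_pos: [0.4714, -0.232, 0.1095]
orientation: [0.596, -3.083, -0.001]
contact_force: [0.2, -0.2, -1.7]
width: 0.0155
grasp_force: 39.9
tcp [ 0.4714 -0.232   0.1095] F [ 0.2 -0.2 -1.7] w 0.0155 t 7.9 -> shift [-10.48  -0.92   4.64] turn -0.008 j6 -2.51 tilt 0.07 xyaw -2.76
```

```bash
python3 -m handwheel '[[[0,0,0.7,0,0],[0,0,1.4,0,0],[0,0,1.7,0,0]]]' 15; python3 -m handwheel '[[[0.4,0,0.4,0,0],[0.8,0,0.6,0,0],[1.1,0,0.8,0,0]]]' 15;python3 -m handwheel '[[[0.4,0,0.4,0,0],[0.8,0,0.8,0,0],[0.8,0,0.8,0,0]]]' 15
```

```text
clock: 8.2
tcp_pos: [0.4731, -0.2309, 0.0913]
orientation: [0.599, -3.083, -0.002]
contact_force: [-0.5, -0.5, -2.0]
width: 0.0162
grasp_force: 15.0
clock: 8.5
tcp_pos: [0.4631, -0.2358, 0.0849]
orientation: [-0.598, 3.084, -0.0]
contact_force: [0.9, 1.2, 1.2]
width: 0.016
grasp_force: 15.0
clock: 8.8
tcp_pos: [0.4545, -0.2393, 0.0767]
orientation: [0.597, -3.083, 0.0]
contact_force: [-2.9, -1.1, 4.6]
width: 0.016
grasp_force: 15.0
```

```bash
python3 -m handwheel '[[[0.5,0,0.5,0,0],[0.9,0,1.0,0,0],[1.3,0,1.5,0,0],[1.6,0,1.9,0,0],[1.6,0,1.9,0,0]]]' 15;python3 -m handwheel '[[[0,0,0,0,0],[0,0,0,0,0],[0,0,-1,0,0],[0,0,-3,0,0],[0,0,-6,0,0]]]' 40; python3 - <<'E'
from fit import *
snap('wrist','w4');snap('scene','s4');snap('top','t4')
plan((.572,-.2015,.063),.39+np.pi/2)
a=cv2.resize(cv2.imread('pics/w4.png'),(400,300),interpolation=cv2.INTER_AREA)
b=cv2.resize(cv2.imread('pics/s4.png')[195:285,100:220],(400,300),interpolation=cv2.INTER_CUBIC)
cv2.imwrite('pics/m4.png',np.hstack([a,b]))
E
```

```text
clock: 9.3
tcp_pos: [0.4398, -0.245, 0.0573]
orientation: [0.597, -3.083, -0.0]
contact_force: [-4.4, -1.8, 3.3]
width: 0.0159
grasp_force: 15.0
clock: 9.8
tcp_pos: [0.4397, -0.2434, 0.1169]
orientation: [0.598, -3.082, -0.005]
contact_force: [0.1, -0.2, -1.0]
width: 0.0156
grasp_force: 40.0
tcp [ 0.4427 -0.2456  0.1204] F [ 0.1  0.3 -2.4] w 0.0159 t 9.95 -> shift [-13.62  -0.72   5.79] turn -0.007 j6 -2.56 tilt 0.3 xyaw -2.758
```

View pics/m4.png

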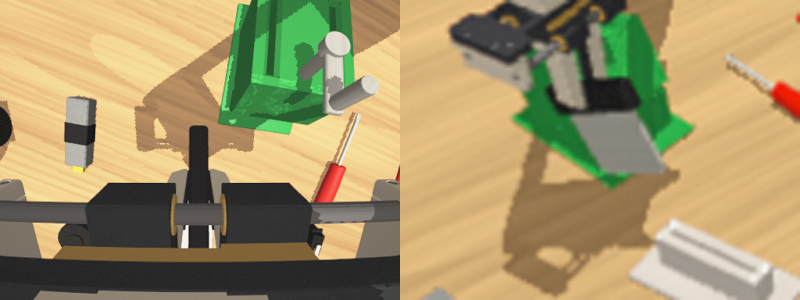

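```bash
cat >> fit.py <<'E'
def scr(tcp,yaw,phi,gx=-10,gz=91,up=.0446):
    """scraper local(mm)->world for grip (gx,gz) at tcp+up; phi deg raises +x end"""
    R=Ro.from_euler('z',yaw).as_matrix()@Ro.from_euler('y',-phi,degrees=True).as_matrix()
    g=np.array(tcp)+[0,0,up]
    return lambda q:g+R@((np.array(q)-[gx,0,gz])/1000)
E
python3 - <<'E'
from fit import *
c=load('s4')
for ph in (18,22,25,28,32):
    f=scr([.4425,-.2454,.12],.383,ph)
    P=[f(q) for q in [(41,0,0),(-41,0,0),(45,0,69),(55,-8,100),(55,-8,70),(-55,-8,100)]]
    print(ph,((proj(c,P)-[100,195])*400/120+[400,0]).round(0).tolist())
E
```

```text
18 [[661.0, 181.0], [601.0, 170.0], [636.0, 119.0], [624.0, 97.0], [637.0, 125.0], [542.0, 87.0]]
22 [[665.0, 178.0], [606.0, 173.0], [635.0, 116.0], [622.0, 92.0], [637.0, 121.0], [543.0, 90.0]]
25 [[667.0, 176.0], [610.0, 174.0], [635.0, 113.0], [620.0, 89.0], [636.0, 118.0], [544.0, 92.0]]
28 [[669.0, 174.0], [614.0, 176.0], [634.0, 111.0], [618.0, 86.0], [635.0, 114.0], [545.0, 94.0]]
32 [[671.0, 170.0], [619.0, 177.0], [633.0, 107.0], [614.0, 81.0], [633.0, 110.0], [546.0, 97.0]]
```

```bash
python3 - <<'E'
from fit import *
c=load('s4');i=c['color'].astype(int)
y0,x0=222,148
for y in range(y0,252): print(y,' '.join('%s%02d'%('g' if p[1]>p[0]+30 else ('w' if p[0]>p[2]+35 else '.'),p.mean()//3) for p in i[y,x0:184]))
E
```

```text
222 .52 .52 .54 .49 .47 .47 .36 .18 .09 .08 .10 .09 .08 .09 .09 .10 .09 .09 .11 .11 .12 .10 .13 g20 g22 g21 g22 g22 g23 g22 g25 .30 w55 w57 w57 w57
223 .52 .52 .53 .48 .47 .47 .39 .21 .10 .08 .09 .09 .09 .09 .08 .09 .09 .09 .10 .12 .12 .11 .11 g17 g22 g22 g22 g22 g26 g21 g21 g27 w49 w57 w57 w57
224 .51 .52 .52 .50 .47 .47 .47 .28 .11 .08 .09 .08 .08 .09 .08 .07 .09 .08 .10 .11 .11 .11 .11 .12 g20 g22 g21 g20 g21 g21 g20 g25 w44 w57 w58 w58
225 .38 .46 .50 .53 .49 .48 .47 .30 .12 .09 .09 .08 .09 .10 .09 .09 .09 .08 .09 .10 .11 .12 .10 .11 g17 g21 g21 g20 g20 g21 g20 g24 w43 w57 w58 w58
226 .14 .23 .38 .48 .46 .46 .46 .34 .16 .09 .08 .08 .08 .09 .09 .08 .09 .08 .08 .09 .11 .11 .11 .12 g18 g20 g20 g21 g21 g21 g20 g21 w36 w58 w60 w61
227 .08 .08 .14 .23 .23 .33 .35 .24 .13 .08 .10 .09 .08 .09 .09 .09 .09 .09 .10 .11 .13 .16 .18 g18 g20 g20 g20 g21 g21 g22 g21 g20 w31 w59 w62 w62
228 .09 .09 .09 .12 .15 .17 .18 .16 .15 .15 .18 .20 .19 .20 .23 .24 .24 .24 .24 .26 .27 .31 .34 g24 g20 g20 g20 g20 g22 g22 g21 g20 g27 w49 w61 w62
229 g15 g15 g15 .24 .30 .32 .31 .31 .32 .33 .36 .37 .37 .38 .42 
[... 2639 characters left out ...]
 w42 g36 g32 g30 g26 g27 g28 g29 g34 g35 g35 g32 .33 w35 w38 w38 w39 w40 w39 w39 w39 w39 w38 w37 w37 w36 w40
248 w59 w59 w56 w53 w53 w53 w53 w54 w53 w49 w38 g28 g24 g21 g20 g21 g21 g22 g23 g26 w31 w35 w36 w37 w38 w38 w38 w38 w38 w37 w37 w37 w37 w37 w38 w45
249 w54 w52 w45 w38 w38 w38 w38 w38 w38 w37 w36 w33 g30 g26 g22 g20 g21 g23 g25 w30 w35 w37 w38 w38 w38 w38 w38 w38 w37 w37 w37 w37 w38 w43 w45 w56
250 w38 w37 w36 w35 w35 w36 w35 w36 w36 w36 w37 w37 w35 g35 g28 g23 g25 .29 w32 w36 w38 w38 w38 w38 w38 w37 w37 w37 w37 w37 w37 w38 w45 w56 w57 w57
251 w35 w36 w36 w36 w36 w37 w37 w37 w37 w37 w38 w38 w38 w37 w33 g30 w32 w36 w37 w38 w38 w38 w38 w37 w38 w37 w37 w37 w37 w38 w43 w46 w56 w58 w58 w57
```

```bash
cat >> fit.py <<'E'
P0=np.array([.6146,.1856,.1085]); YAW=.0948
def goal(slot,h,phi=25,gx=-10,gz=91,up=.0446,dx=0,dy=0):
    R=rackR(YAW); o=P0+R@(np.array([dx,slot*32+dy,h])/1000)
    Rs=Ro.from_euler('z',YAW).as_matrix()@Ro.from_euler('y',-phi,degrees=True).as_matrix()
    return o+Rs@(np.array([gx,0,gz])/1000)-[0,0,up]
E
python3 -m handwheel '[[[0,0,-4,0.07,0],[0,0,-8,0.14,0],[0,0,-12,0.21,0],[0,0,-14,0.288,0],[0,0,-14,0.288,0]]]' 50; python3 - <<'E'
from fit import *
plan(goal(-1,30),YAW+np.pi/2)
print(goal(-1,30),goal(-1,0),goal(-1,-70))
E
```

```text
clock: 10.45
tcp_pos: [0.4423, -0.2455, 0.2605]
orientation: [-0.148, 3.134, -0.004]
contact_force: [0.1, 0.3, -2.4]
width: 0.0158
grasp_force: 50.0
tcp [ 0.4423 -0.2455  0.2605] F [ 0.1  0.3 -2.4] w 0.0158 t 10.45 -> shift [-15.16  38.12   9.06] turn -0.001 j6 -2.27 tilt 0.29 xyaw -3.047
[0.55769948 0.14804528 0.16933706] [0.5703211  0.14924541 0.14214783] [0.59977154 0.1520457  0.07870628]
```

```bash
python3 -m handwheel '[[[-1.7,4.2,0,0,0],[-3.4,8.5,0,0,0],[-5.1,12.8,0,0,0],[-6.8,17,0,0,0],[-8.4,21.2,0,0,0]]]' 50 >/dev/null; python3 -m handwheel '[[[-1.7,4.2,0,0,0],[-3.4,8.5,0,0,0],[-5.1,12.7,0,0,0],[-6.8,16.9,0,0,0],[-6.8,16.9,0,0,0]]]' 50 >/dev/null;  python3 -m handwheel '[[[0,0,3,0,0],[0,0,6,0,0],[0,0,8,0,0],[0,0,8,0,0]]]' 50; python3 - <<'E'
from fit import *
snap('wrist','w5');snap('scene','s5');snap('top','t5')
plan(goal(-1,30),YAW+np.pi/2)
a=cv2.resize(cv2.imread('pics/w5.png'),(400,300),interpolation=cv2.INTER_AREA)
cr=lambda n,u,v: cv2.resize(cv2.imread(f'pics/{n}.png')[v:v+75,u:u+100],(400,300),interpolation=cv2.INTER_CUBIC)
w=cv2.resize(cv2.imread('pics/w5.png')[120:240,180:340],(400,300),interpolation=cv2.INTER_CUBIC)
cv2.imwrite('pics/m5.png',np.vstack([np.hstack([a,cr('s5',250,165)]),np.hstack([w,cr('t5',185,105)])]))
E
```

```text
clock: 11.85
tcp_pos: [0.5519, 0.1479, 0.1711]
orientation: [0.151, -3.128, 0.002]
contact_force: [0.4, -1.2, -1.4]
width: 0.0154
grasp_force: 50.0
tcp [0.5558 0.1487 0.1779] F [ 0.2  0.4 -1. ] w 0.0157 t 12.0 -> shift [-0.19 -0.08  0.86] turn 0.001 j6 -1.49 tilt 0.02 xyaw -3.046
```

View pics/m5.png

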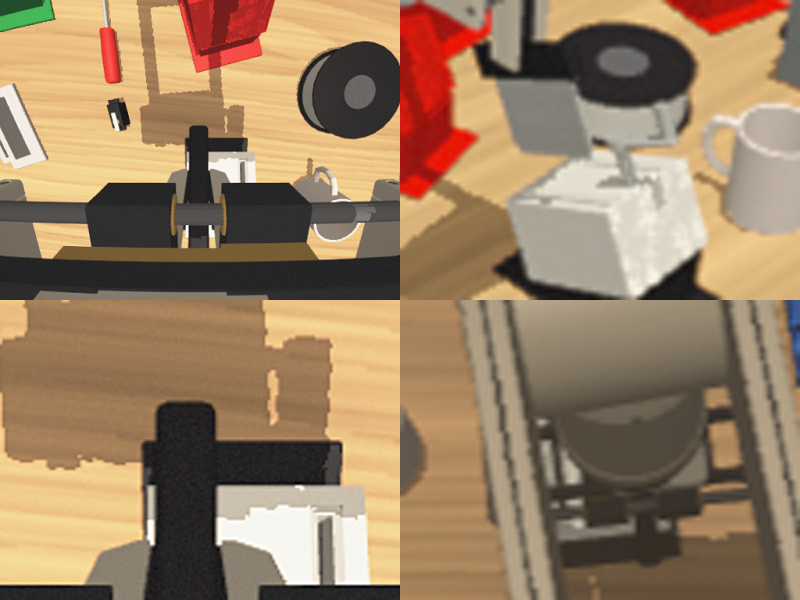

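```bash
python3 - <<'E'
from fit import *
c=load('w5');s=load('s5')
R=rackR(YAW);tcp=[.5555,.1486,.178]
L=lambda u:((u-[180,120])*2.5).round(0).tolist(); Sc=lambda u:((u-[250,165])*4+[400,0]).round(0).tolist()
rk=[P0+R@(np.array(q)/1000) for q in [(-60,-50,0),(-60,50,0),(-47,32,0),(-47,28.5,0),(-47,35.5,0),(60,-50,0),(-51,-32,0)]]
print('rack w',L(proj(c,rk)));print('rack s',Sc(proj(s,rk)))
f=scr(tcp,YAW,25); h=[f(q) for q in [(-55,-8,100),(-55,8,100),(41,0,0),(-41,0,0),(45,0,69),(-45,0,69)]]
print('scr w',L(proj(c,h)));print('scr s',Sc(proj(s,h)))
i=c['color'].astype(int)
for v in (305,309,312,316,318,322,326,330): print(v,i[v-0 if v<384 else 0,235:335,:].mean(1).astype(int).tolist()) if v in(316,326) else None
E
```

```text
rack w [[146.0, 186.0], [364.0, 186.0], [326.0, 214.0], [318.0, 214.0], [333.0, 214.0], [143.0, 461.0], [186.0, 205.0]]
rack s [[505.0, 198.0], [582.0, 148.0], [580.0, 158.0], [577.0, 160.0], [582.0, 156.0], [608.0, 212.0], [527.0, 190.0]]
scr w [[158.0, 115.0], [222.0, 115.0], [187.0, 437.0], [188.0, 220.0], [188.0, 503.0], [189.0, 177.0]]
scr s [[473.0, 44.0], [487.0, 36.0], [595.0, 156.0], [525.0, 150.0], [576.0, 77.0], [499.0, 74.0]]
316 [200, 199, 200, 201, 204, 169, 53, 30, 44, 56, 62, 66, 64, 68, 68, 66, 67, 65, 68, 64, 66, 70, 71, 67, 65, 69, 72, 68, 66, 57, 45, 24, 106, 197, 198, 199, 200, 197, 198, 199, 203, 152, 108, 110, 112, 92, 23, 67, 88, 92, 91, 89, 89, 88, 87, 89, 91, 86, 88, 89, 86, 87, 90, 90, 88, 86, 90, 85, 87, 86, 86, 91, 88, 90, 89, 90, 89, 87, 90, 88, 86, 89, 89, 90, 87, 87, 89, 88, 88, 85, 87, 85, 87, 90, 88, 91, 89, 89, 91, 89]
326 [91, 87, 87, 89, 90, 89, 85, 89, 88, 86, 87, 89, 86, 90, 88, 92, 88, 87, 89, 87, 86, 89, 88, 88, 89, 90, 85, 88, 88, 89, 86, 91, 88, 87, 89, 87, 86, 88, 86, 91, 88, 88, 90, 88, 89, 88, 90, 88, 86, 88, 89, 85, 89, 87, 88, 91, 87, 88, 88, 89, 87, 91, 86, 91, 87, 87, 88, 90, 87, 88, 90, 86, 87, 88, 90, 88, 88, 92, 90, 88, 89, 88, 87, 89, 90, 88, 88, 88, 86, 86, 89, 88, 88, 87, 88, 86, 91, 86, 87, 87]
```

```bash
python3 -m handwheel '[[[-0.2,-0.1,0.8,0,0],[-0.6,-0.1,1.7,0,0],[-1.0,-0.1,2.6,0,0],[-1.4,-0.1,3.5,0,0],[-1.4,-0.1,3.5,0,0]]]' 30; python3 - <<'E'
from fit import *
plan(goal(-1,-10),YAW+np.pi/2)
E
```

```text
clock: 12.5
tcp_pos: [0.5691, 0.1491, 0.1406]
orientation: [0.149, -3.135, 0.001]
contact_force: [0.2, -0.0, -1.9]
width: 0.0161
grasp_force: 30.0
tcp [0.5691 0.1491 0.1406] F [ 0.2 -0.  -1.9] w 0.0161 t 12.5 -> shift [-0.54  0.    0.75] turn 0.0 j6 -1.5 tilt 0.18 xyaw -3.046
```

```bash
python3 -m handwheel '[[[-0.3,0,0.3,0,0],[-0.4,0,0.6,0,0],[-0.6,0,1.0,0,0],[-0.8,0,1.4,0,0]]]' 25;  python3 -m handwheel '[[[-0.2,0,0.4,0,0],[-0.4,0,0.8,0,0],[-0.4,0,0.8,0,0]]]' 25; python3 - <<'E'
from fit import *
plan(goal(-1,-30),YAW+np.pi/2)
E
```

```text
clock: 12.9
tcp_pos: [0.5768, 0.1501, 0.1293]
orientation: [0.15, -3.136, 0.0]
contact_force: [-16.2, -1.5, 12.0]
width: 0.0157
grasp_force: 25.0
clock: 13.2
tcp_pos: [0.5789, 0.1504, 0.1208]
orientation: [0.15, -3.132, 0.001]
contact_force: [-16.3, -1.3, 9.8]
width: 0.0156
grasp_force: 25.0
tcp [0.5789 0.1504 0.1208] F [-16.3  -1.3   9.8] w 0.0156 t 13.2 -> shift [-0.41 -0.03  0.58] turn 0.001 j6 -1.5 tilt 0.35 xyaw -3.046
```

```bash
python3 -m handwheel '[[[0.2,0,0,0,0],[0.4,0,0,0,0],[0.4,0,0,0,0]]]' 25;  python3 -m handwheel '[[[-0.1,0,0.3,0,0],[-0.2,0,0.5,0,0],[-0.2,0,0.5,0,0]]]' 25; python3 - <<'E'
from fit import *
plan(goal(-1,-30),YAW+np.pi/2)
E
```

```text
clock: 13.5
tcp_pos: [0.5778, 0.1501, 0.1209]
orientation: [-0.15, 3.138, -0.0]
contact_force: [-1.3, 0.0, -1.0]
width: 0.0158
grasp_force: 25.0
clock: 13.8
tcp_pos: [0.5781, 0.1502, 0.1161]
orientation: [0.15, -3.134, 0.0]
contact_force: [-12.7, -0.9, 8.6]
width: 0.0162
grasp_force: 25.0
tcp [0.5781 0.1502 0.1161] F [-12.7  -0.9   8.6] w 0.0162 t 13.8 -> shift [-0.49 -0.02  0.11] turn 0.001 j6 -1.5 tilt 0.22 xyaw -3.046
```

```bash
cat >> fit.py <<'E'
def amap(c,u0,u1,v0,v1):
    i=c['color'].astype(int)
    for v in range(v0,v1): print(v,''.join('r' if p[0]>p[1]+50 and p[0]>2*p[2] else 'w' if p[0]>p[2]+45 else '0123456789'[min(9,int(p.mean()//26))] for p in i[v,u0:u1]))
E
python3 - <<'E'
from fit import *
c=snap('scene','s6'); amap(c,260,325,165,222)
tcp=[.578,.1502,.1161]
for ph in (25,30,35,40):
    f=scr(tcp,YAW,ph); print(ph,proj(c,[f(q) for q in [(41,0,0),(-41,0,0),(45,-2,69),(-45,-2,69),(55,-8,70),(-55,-8,70),(-55,-8,100),(55,-8,100)]]).round(0).tolist())
R=rackR(YAW);print(proj(c,[P0+R@(np.array(q)/1000) for q in [(-60,-50,0),(60,-50,0),(51,-32,0),(-51,-32,0)]]).round(0).tolist())
E
```

```text
165 rrrrrrrrrrrr555555555555543465456653111234555555556wwwwwrrrrrrrrr
166 rrrrrrrrrrrr555555555555555566655541112ww5555533456wwwwwwrrrrrrrr
167 rrrrrrrrrrrr4555555555555556665542112wwwwww55533356wwwwwwwrrrrrrr
168 rrrrrrrrrr1113555555555556666543212wwwwwwww44544456wwwwwwwwwrrrrr
169 rrrrrrrr2111112355555556666554212wwww222ww333355555wwwwwwwwwwrrrr
170 r1111111111111112355556665542112www21122234423ww556wwwwwwwwwwwwrr
171 222111111112211111235555542112wwww11122222321122233wwwwwwwwwwwwwr
172 23222111112ww211111123442112wwww2221122211111111111123wwwwwwwwwww
173 23222221111221111111112112wwww21www211111111111111111112wwwwwwwww
174 2432222221111111111111112wwww1112www1111111111111111111112wwwwwww
175 12222222222111111111112wwwww1112333w211111111111111111111112wwwww
176 2111222222222211111112wwww21111122ww2111112222221111111111112wwww
177 43211222222222221111112w21111221212w11112344444332111111111112www
178 554321123432232222211122112222112111111234444444433211111111113ww
179 4555421112222322222111www21211123111111344444444444311111111111ww
180 355554321112222221221123ww11111221111112444444
[... 2782 characters left out ...]
6666666666666678888888999888888888888
221 wwwwwwwwwwwwwwwwww56666666666666666666666678888888888888888888888
25 [[303.0, 222.0], [285.0, 220.0], [298.0, 203.0], [278.0, 202.0], [298.0, 204.0], [275.0, 202.0], [273.0, 194.0], [296.0, 196.0]]
30 [[304.0, 221.0], [287.0, 220.0], [298.0, 202.0], [279.0, 202.0], [298.0, 203.0], [276.0, 203.0], [273.0, 195.0], [295.0, 194.0]]
35 [[305.0, 220.0], [289.0, 221.0], [297.0, 201.0], [280.0, 203.0], [298.0, 201.0], [277.0, 204.0], [273.0, 196.0], [294.0, 192.0]]
40 [[306.0, 218.0], [291.0, 222.0], [297.0, 199.0], [280.0, 204.0], [298.0, 199.0], [277.0, 205.0], [273.0, 197.0], [294.0, 191.0]]
[[276.0, 215.0], [302.0, 218.0], [304.0, 215.0], [282.0, 212.0]]
```

```bash
python3 -m handwheel '[[[0,0,0,0,0],[-0.2,0,0,0,0],[-0.4,0,0,0,0],[-0.4,0,0,0,0]]]' 4;  python3 -m handwheel '[[[-0.1,0,0.3,0,0],[-0.2,0,0.6,0,0],[-0.2,0,0.6,0,0]]]' 4; python3 - <<'E'
from fit import *
plan(goal(-1,-30),YAW+np.pi/2)
c=snap('scene','s7'); amap(c,270,310,186,222)
E
```

```text
clock: 14.25
tcp_pos: [0.5833, 0.1506, 0.1158]
orientation: [0.149, -3.137, 0.0]
contact_force: [-6.1, -1.6, 1.4]
width: 0.0162
grasp_force: 4.0
clock: 14.55
tcp_pos: [0.5853, 0.1508, 0.1094]
orientation: [0.149, -3.137, 0.0]
contact_force: [-3.4, -0.7, 0.7]
width: 0.016
grasp_force: 4.0
tcp [0.5853 0.1508 0.1094] F [-3.4 -0.7  0.7] w 0.016 t 14.55 -> shift [ 0.24 -0.01 -0.56] turn 0.0 j6 -1.5 tilt 0.09 xyaw -3.046
186 5553234553333444311245542111111111111111
187 5555666643334665521256531111111111111111
188 5555566643455665521256532111111111111111
189 5555456655555665411255444321111111111111
190 55553456w7555665411122124653322111111111
191 w6555466ww555665410011113666655333322222
192 www55566ww555665310111102466666666655556
193 wwww6565ww555665310111111366666666666666
194 wwwww56324555665310101111246666666666666
195 wwwww12114555665210101111136666666666666
196 www1000014555665210110111125666666666666
197 ww10001014555665210010111135666666666666
198 www0101114555665210001111246666666666666
199 www1001114555665210112233312355666666666
200 wwww00111245566521233444553w222456666666
201 ww
[... 238 characters left out ...]
4444444444456666676556567
207 wwwwwwwwww444444444444444445678888856567
208 wwwwwwwwww544444444444444445678888865568
209 wwwwwwwwwww44444444444444444578865665657
210 wwwwwwwwwww54444444444444444566555555656
211 wwwwwwwwwww54444444444444444456666666678
212 wwwwwwwwwww55444444444444444456788888889
213 wwwwwwwww5665544444444444444445788888888
214 wwwwwwww55555555554444554444444678888888
215 wwwwwww666555555556666776655555578888888
216 wwwwwww666666666667788888888777678888888
217 wwwwwww666666666666666677778888898888888
218 wwwwwwww66666666666666666666666788888888
219 wwwwwwww66666666666666666666666679988888
220 wwwwwwww66666666666666666666666678888888
221 wwwwwwww56666666666666666666666678888888
```

```bash
cat >> fit.py <<'E'
def inplane(c,obs,slot,x0=(0,-25,35)):
    """fit origin (x,z) in rack plane & world tilt; obs: list of (edge name, pixel)"""
    ed={'L':((-45,-2,69),(-45,-2,8)),'R':((45,-2,69),(45,-2,8)),'H':((-55,-8,70),(55,-8,70)),'F':((-55,-8,70),(-55,-8,100)),'B':((-41,0,0),(41,0,0))}
    Rk=rackR(YAW)
    def W(p,q):
        R=Ro.from_euler('z',YAW).as_matrix()@Ro.from_euler('y',-p[2],degrees=True).as_matrix()
        return P0+Rk@(np.array([p[0],slot*32,p[1]])/1000)+R@(np.array(q)/1000)
    def res(p):
        r=[]
        for e,uv in obs:
            a,b=proj(c,[W(p,ed[e][0]),W(p,ed[e][1])]); d=b-a; r.append((d[0]*(uv[1]-a[1])-d[1]*(uv[0]-a[0]))/np.linalg.norm(d))
        return r
    r=least_squares(res,x0); print('x,z,phi',r.x.round(1),'res',np.round(r.fun,1)); return lambda q:W(r.x,q)
E
python3 - <<'E'
from fit import *
c=load('s5')
# s5 check from view crop
f=lambda x,y:(250+(x-400)/4,165+y/4)
inplane(c,[('L',f(500,90)),('L',f(516,140)),('R',f(574,88)),('R',f(590,150)),('B',f(525,150)),('B',f(586,157)),('H',f(485,76)),('H',f(570,78))],-1,(0,30,25))
inplane(load('s7'),[('L',(278,204)),('L',(283,213)),('R',(295.3,204)),('R',(299.8,213)),('H',(278,203)),('H',(287,200.7)),('H',(292,199)),('F',(273,196.5)),('F',(274,201))],-1)
inplane(load('s6'),[('L',(278.5,204)),('L',(283,213)),('R',(296,204)),('R',(300.3,213)),('H',(280,201.5)),('H',(287,199.8)),('H',(292,198.7))],-1)
E
```

```text
x,z,phi [-0.2 39.5 25.1] res [-0.2 -0.4  0.   0.5  0.1  0.5 -0.1 -0.4]
x,z,phi [  2.9 -19.   36.3] res [ 0.2 -0.7  1.3  0.9  0.7  0.1 -0.7  1.5  0.6]
x,z,phi [  3.  -16.7  37.7] res [-0.4 -0.7  0.6  0.4  0.1 -0.  -0. ]
```

```bash
cat >> fit.py <<'E'
def where(x,z,phi,slot,tcp,up=.0446):
    Rk=rackR(YAW);R=Ro.from_euler('z',YAW).as_matrix()@Ro.from_euler('y',-phi,degrees=True).as_matrix()
    o=P0+Rk@(np.array([x,slot*32,z])/1000); return (R.T@(np.array(tcp)+[0,0,up]-o)*1000).round(1)
E
python3 - <<'E'
from fit import *
print('s5',where(-.2,39.5,25.1,-1,[.5555,.1486,.178]))
print('s6',where(3,-16.7,37.7,-1,[.578,.1502,.1161]))
print('s7',where(2.9,-19,36.3,-1,[.5853,.1508,.1094]))
E
```

```text
s5 [-7.9  0.8 90.3]
s6 [ 1.2  0.2 82.6]
s7 [ 1.7  0.1 75.1]
```

```bash
python3 -m handwheel '[[[0,0,0,0,0],[0,0,0,0,0],[-0.2,0,-0.3,0,0],[-0.5,0,-0.5,0,0],[-0.8,0,-0.6,0,0]]]' 20; python3 -m handwheel '[[[-0.3,0,0,0,0],[-0.5,0,-0.2,0,0],[-0.5,0,-0.2,0,0]]]' 20;  python3 - <<'E'
from fit import *
plan(goal(-1,-15,gx=1,gz=75),YAW+np.pi/2)
c=snap('scene','s8'); amap(c,268,310,184,218)
E
```

```text
clock: 15.1
tcp_pos: [0.5914, 0.1514, 0.1156]
orientation: [0.15, -3.133, 0.001]
contact_force: [-18.9, -2.6, 8.4]
width: 0.0158
grasp_force: 20.0
clock: 15.4
tcp_pos: [0.5967, 0.152, 0.1184]
orientation: [0.15, -3.134, 0.001]
contact_force: [-16.7, -0.8, 8.4]
width: 0.0159
grasp_force: 20.0
tcp [0.5967 0.152  0.1184] F [-16.7  -0.8   8.4] w 0.0159 t 15.4 -> shift [ 0.35 -0.02 -0.03] turn 0.001 j6 -1.5 tilt 0.25 xyaw -3.046
184 555555421111344333433ww1124542111111122211
185 5555555432235w4333444311256642111111111111
186 555555555556653334665421256531111111111111
187 655555555566553345665411256531111111111111
188 ww6555555556655555665421255521111111111111
189 wwww555553466ww555665411133211111111111111
190 wwwwww6554456ww555665410011112322111111111
191 wwwwwww55556544555665310101124655333322222
192 wwwwww234556434555665311101113666666655556
193 wwwww1012356424555665211001112466666666666
194 wwwww1000122124555665211111112466666666666
195 wwwwww000001024555665210101111366666666666
196 wwwwww101100024555665210000111256666666666
197 wwwwww100101024555665200000112356666666666
198 rrwwwww000
[... 225 characters left out ...]
wwwwwwwwwww54444444444444444456555555555ww
204 wwwwwwwwwwww444444444444444445666655555568
205 wwwwwwwwwwww544444444444444445666666556578
206 wwwwwwwwwwwww44444444444444444566666556567
207 wwwwwwwwwwwww54444444444444444566668856567
208 wwwwwwwwwwwww54444444444444444457888865568
209 wwwwwwwwwwwwww5444444444444444457765665657
210 wwwwwwwwwwwwww5444444444444444455655555655
211 wwwwwwwwwwwwww5444444444444444445666666678
212 wwwwwwwwwwwww55444444444444444445678888889
213 wwwwwwwwwww5566544444444444444445678888888
214 wwwwwwwwww55555555554444444444444578888888
215 wwwwwwwww666555555555556656655555568888888
216 wwwwwwwww666666666665568888888777678888888
217 wwwwwwwww666666666666666777778888898888888
```

```bash
python3 -m handwheel '[[[0.2,0,0,0,0],[0.1,0,0.4,0,0],[-0.1,0,0.8,0,0],[-0.1,0,0.8,0,0]]]' 12; python3 - <<'E'
from fit import *
plan(goal(-1,-15,gx=1,gz=75),YAW+np.pi/2)
E
python3 -m handwheel '[[[-0.2,0,0.4,0,0],[-0.4,0,0.8,0,0],[-0.4,0,0.8,0,0]]]' 12;python3 - <<'E'
from fit import *
plan(goal(-1,-15,gx=1,gz=75),YAW+np.pi/2)
c=snap('scene','s9'); amap(c,268,310,186,220)
E
```

```text
clock: 15.85
tcp_pos: [0.5995, 0.1522, 0.1109]
orientation: [0.15, -3.138, -0.0]
contact_force: [-9.4, -0.7, 5.7]
width: 0.016
grasp_force: 12.0
tcp [0.5995 0.1522 0.1109] F [-9.4 -0.7  5.7] w 0.016 t 15.85 -> shift [ 0.63 -0.02 -0.78] turn 0.0 j6 -1.5 tilt 0.02 xyaw -3.046
clock: 16.15
tcp_pos: [0.6038, 0.1526, 0.1032]
orientation: [-0.15, 3.138, 0.0]
contact_force: [-9.2, -0.6, 7.1]
width: 0.016
grasp_force: 12.0
tcp [0.6038 0.1526 0.1032] F [-9.2 -0.6  7.1] w 0.016 t 16.15 -> shift [ 1.05 -0.02 -1.55] turn 0.0 j6 -1.5 tilt 0.01 xyaw -3.046
186 55321112222332222111wwww221111111111111111
187 5554321112222221111123ww211112111111111111
188 55555432112222223322334w211234211111111111
189 5555555421111244543333ww212466211111111111
190 555555554322345433334432113555322111111111
191 655555555555566333345653114666655333322222
192 ww6555555555665334556652113566666666655556
193 wwww55555545565455565652012456666666666666
194 wwwww6555544566455565552101356666666666666
195 wwwwww555554566455565652110245666666666666
196 wwwwww234555665355565541011136666666666666
197 wwww21012455654355565541011135
[... 346 characters left out ...]
wwwwwwwwwww5444445565554444457666666556568
206 wwwwwwwwwww5444444455554444456776665556567
207 wwwwwwwwwwww444444444544444445765555656567
208 wwwwwwwwwwww544444444444444445665556765568
209 wwwwwwwwwwwww44444444444444444566555665657
210 wwwwwwwwwwwww54444444444444444566555555656
211 wwwwwwwwwwwww54444444444444444456666666678
212 wwwwwwwwwwwww55444444444444444456788888889
213 wwwwwwwwwww5665544444444444444445688888888
214 wwwwwwwwww55555555554444444444444678888888
215 wwwwwwwww666555555555555556655555568888888
216 wwwwwwwww666666666655555688888777678888888
217 wwwwwwwww666666666666666677778888898888888
218 wwwwwwwwww66666666666666666666666788888888
219 wwwwwwwwww66666666666666666666666679988888
```

```bash
python3 - <<'E'
from fit import *
for n,o,t in (('s8',[('L',(279,202)),('L',(282.5,212)),('R',(297.2,202)),('R',(300,212)),('H',(279,200)),('H',(292,198.8))],[.5967,.152,.1184]),
 ('s9',[('L',(278.5,205)),('L',(282,212)),('R',(296,202)),('R',(299.5,212)),('H',(275.5,203)),('H',(281,202.5)),('H',(292,198.8)),('F',(272.5,198)),('F',(274,203))],[.6038,.1526,.1032])):
    c=load(n);f=inplane(c,o,-1); R=rackR(YAW)
    for nm,q in dict(rear=(41,0,0),front=(-41,0,0),rsh=(45,0,7),fsh=(-45,0,7)).items(): print(nm,(R.T@(f(q)-P0)*1000).round(1))
E
```

```text
x,z,phi [  2.2 -13.4  31.1] res [-0.5 -0.2 -0.1  0.7  0.2 -0.2]
rear [ 43. -32.  -9.]
front [-38.5 -32.  -17.8]
rsh [ 46.2 -32.   -1.7]
fsh [-43.3 -32.  -11.3]
x,z,phi [  3.9 -18.7  37.9] res [ 0.  -0.1 -0.2  0.8 -0.1  0.6 -0.5  0.7 -0.1]
rear [ 43.8 -32.   -9.5]
front [-36.1 -32.  -27.8]
rsh [ 46.2 -32.   -1.8]
fsh [-41.6 -32.  -21.9]
```

```bash
cat >> fit.py <<'E'
def tcpfor(x,z,phi,slot,gx,gz,up=.0446):
    R=Ro.from_euler('z',YAW).as_matrix()@Ro.from_euler('y',-phi,degrees=True).as_matrix()
    return P0+rackR(YAW)@(np.array([x,slot*32,z])/1000)+R@(np.array([gx,0,gz])/1000)-[0,0,up]
E
python3 - <<'E'
from fit import *
t=readout.observe()['tcp_pos'];print(where(3.9,-18.7,37.9,-1,t))
plan(tcpfor(3.9,-18.7,37.9,-1,0,90),YAW+np.pi/2)
a=tcpfor(3.9,-18.7,37.9,-1,0,90)
R=Ro.from_rotvec(readout.observe()['orientation']).as_matrix()
for p in [(3,-16,32),(2,-13,27),(1,-11,24),(-1,-10,24),(-1,-30,25)]: print(p,(R.T@(tcpfor(*p,-1,0,90)-a)*100).round(2))
E
```

```text
[13.5  0.2 58.6]
tcp [0.6037 0.1526 0.1032] F [-9.1 -0.3  5.8] w 0.0161 t 16.2 -> shift [ 2.99 -0.02 -1.65] turn 0.0 j6 -1.5 tilt 0.01 xyaw -3.046
(3, -16, 32) [-0.56 -0.   -0.74]
(2, -13, 27) [-1.03 -0.   -1.35]
(1, -11, 24) [-1.28 -0.   -1.7 ]
(-1, -10, 24) [-1.06 -0.   -1.7 ]
(-1, -30, 25) [-1.76 -0.    0.18]
```

```bash
python3 -m handwheel '[[[0,0,0,0,0.35],[0,0,0,0,0.35],[1.5,0,-0.8,0,0.35],[3,0,-1.6,0,0.35],[3,0,-1.6,0,0]]]' 40; python3 -m handwheel '[[[0,0,0,0,0],[0,0,0,0,0],[0,0,0,0,0]]]' 40; python3 - <<'E'
from fit import *
plan(tcpfor(3.9,-18.7,37.9,-1,0,90),YAW+np.pi/2)
c=snap('scene','s10'); amap(c,268,310,183,220)
E
```

```text
clock: 16.7
tcp_pos: [0.5743, 0.1499, 0.1195]
orientation: [-0.15, 3.135, 0.001]
contact_force: [-0.6, 0.4, 0.4]
width: 0.028
grasp_force: 0.0
clock: 17.0
tcp_pos: [0.5745, 0.1497, 0.1178]
orientation: [-0.149, 3.138, 0.0]
contact_force: [-0.1, -0.4, 1.7]
width: 0.0158
grasp_force: 40.0
tcp [0.5745 0.1497 0.1178] F [-0.1 -0.4  1.7] w 0.0158 t 17.0 -> shift [ 0.05 -0.01 -0.18] turn 0.0 j6 -1.5 tilt 0.02 xyaw -3.047
183 555666663334456531135652111111111223334432
184 555566653345566531135662111111111111122111
185 55545665w555556531135552111111111111111111
186 5554456ww655556531135542111111111111111111
187 5555456ww655556531135553211111111111111111
188 ww65566ww655555531245655432111111111111111
189 wwww555ww655556521246555655321111111111111
190 wwwww6www655556521245324666653322111111111
191 wwwwwwwww655556521122113566666655333322222
192 wwwwwwwww655556521111112466666666666655556
193 wwwwwwwww655556520001111246666666666666666
194 wwwwwwwww655556520001111136666666666666666
195 wwwwwwwww655555410111111124666666666666666
196 wwwwwwwwww55555410111111113666666666666666
197 wwwwwwwwww3456541010
[... 356 characters left out ...]
wwwwww200011234444444444444576666788656678
206 wwwwwww11123444444444444444566777777556567
207 wwwwwwww2w44444444444444444456888888856567
208 wwwwwwwwwww5444444444444444446788888865568
209 wwwwwwwwwwww444444444444444445688865665657
210 wwwwwwwwwwww544444444444444444576555555655
211 wwwwwwwwwwwww44444444444444444566666666678
212 wwwwwwwwwwwww54444444444444444456788888889
213 wwwwwwwwwww5554444444444444444446788888888
214 wwwwwwwwww55555555555555554444445678888888
215 wwwwwwwww666555556768677776655555578888888
216 wwwwwwwww666666666777788888888777688888888
217 wwwwwwwww666666666666666677778888898888888
218 wwwwwwwww566666666666666666666666788888888
219 wwwwwwwww566666666666666666666666679988888
```

```bash
python3 - <<'E'
from fit import *
c=load('s10')
f=inplane(c,[('L',(279,208)),('L',(281.7,212)),('R',(293.5,201)),('R',(300,213)),('H',(275,206.5)),('H',(283,203)),('H',(291,199.2)),('F',(272,201)),('F',(274,205))],-1)
R=rackR(YAW)
for nm,q in dict(rear=(41,0,0),front=(-41,0,0),rsh=(45,0,7),fsh=(-45,0,7)).items(): print(nm,(R.T@(f(q)-P0)*1000).round(1))
t=readout.observe()['tcp_pos']
# arc about rear shoulder: keep it at (45.5,-4)
import itertools
def o(phi,X=45.5,Z=-4):
    a=np.radians(phi-25);return X-(45*np.cos(a)-7*np.sin(a)),Z-(45*np.sin(a)+7*np.cos(a))
T=readout.observe();RR=Ro.from_rotvec(T['orientation']).as_matrix()
ph0=45
x0,z0=o(46)
g=where(x0,z0,46,-1,t);print('grip',g)
for ph in (46,40,35,30,25,23):
    x,z=o(ph);print(ph,round(x,1),round(z,1),(RR.T@(tcpfor(x,z,ph,-1,g[0],g[2])-t)*100).round(2))
E
```

```text
x,z,phi [  6.1 -22.5  44.5] res [-0.  -0.4  0.4  0.6  0.2  0.1 -0.3  0.4  0.2]
rear [ 44.8 -32.   -8.8]
front [-32.5 -32.  -36.2]
rsh [ 46.2 -32.   -0.8]
fsh [-38.6 -32.  -30.9]
grip [12.6  0.1 95.7]
46 6.0 -26.7 [ 0.   -0.01  0.  ]
40 3.8 -22.4 [-0.45 -0.01 -0.88]
35 2.4 -18.7 [-0.89 -0.01 -1.57]
30 1.3 -14.9 [-1.39 -0.01 -2.23]
25 0.5 -11.0 [-1.95 -0.01 -2.84]
23 0.3 -9.4 [-2.18 -0.01 -3.06]
```

```bash
python3 -m handwheel '[[[-0.5,0,-0.6,0,0],[-0.9,0,-1.2,0,0],[-1.3,0,-1.7,0,0],[-1.7,0,-2.2,0,0],[-2.1,0,-2.6,0,0]]]' 15; python3 -m handwheel '[[[-0.3,0,-0.3,0,0],[-0.5,0,-0.4,0,0],[-0.5,0,-0.4,0,0]]]' 15;  python3 - <<'E'
from fit import *
c=snap('scene','s11'); amap(c,268,310,186,220);print(readout.observe()['tcp_pos'])
E
```

```text
clock: 17.55
tcp_pos: [0.5953, 0.1518, 0.1444]
orientation: [-0.149, 3.138, 0.0]
contact_force: [-2.5, 0.4, -1.7]
width: 0.0158
grasp_force: 15.0
clock: 17.85
tcp_pos: [0.6, 0.1522, 0.1482]
orientation: [-0.149, 3.138, 0.0]
contact_force: [-3.1, -0.9, 1.3]
width: 0.0159
grasp_force: 15.0
186 wwwwwwwwwwwwwwww55565541135652111111111111
187 wwwwwwwwwwwwwwww55566541136642111111111111
188 wwwwwwww2wwwwww555565531135542111111111111
189 wwwwww200000012455566520012221111111111111
190 wwwwww100000012555566521100001112111111111
191 wwwwww101101002455566521011111125433322222
192 wwwwwww00011011355566521111011125666655556
193 wwwwwww11110101124566521111111124666666666
194 wwwwwww10110011011355520000011114666666666
195 wwwwwwww0100011100123310101011113666666666
196 wwwwwwww2211111000001101011111112566666666
197 wwwwwwwwwww3222221111111110000113566666666
198 rrwwwwwwwww5444444444332222211235666666666
199 rrwwwwwwwww5444454444444444444455666666666
200 rwwwwwwwwwww444444444444444444432456666666
201 wwwwwwwwwwww54444444444444444444w345665555
202 wwwwwwwwwwww5444444444444444445wwww55554ww
203 wwwwwwwwwwwww444444444444444445655555555ww
204 wwwwwwwwwwwww44444444444444444556665555568
205 wwwwwwwwwwwww54444444444444444556666556678
206 wwwwwwwwwwwww54454444444444444456666556567
207 wwwwwwwwwwwwww4444444444444444456668856567
208 wwwwwwwwwwwwww4444444444444444455688865568
209 wwwwwwwwwwwwww5444444444444444445666665657
210 wwwwwwwwwwwwwww444444444444444445655555655
211 wwwwwwwwwwwwww5444444444444444444566666678
212 wwwwwwwwwwwww56444444444444444445678888889
213 wwwwwwwwwww5666544444444444444444578888888
214 wwwwwwwwww55555555554444444444444568888888
215 wwwwwwwww666555555555556665555555568888888
216 wwwwwwwww666666666655568888888777678888888
217 wwwwwwwww666666666666666777778888898888888
218 wwwwwwwwww66666666666666666666667788888888
219 wwwwwwwwww66666666666666666666666679988888
[0.59994692 0.15220469 0.1481295 ]
```

```bash
python3 - <<'E'
from fit import *
c=load('s11')
f=inplane(c,[('L',(279,199)),('L',(282.7,211)),('R',(299.3,202)),('R',(301,212)),('H',(280,197)),('H',(294,198)),('F',(273.7,190)),('F',(275.5,195))],-1)
E
```

```text
x,z,phi [ 2.9 -6.  22.5] res [ 0.4 -0.1 -0.2  0.6  0.4 -0.4  0.2  0.6]
```

```bash
python3 -m handwheel '[[[0.2,0,0.1,0,0],[0.35,0,0.15,0,0],[0.15,0,0.6,0,0],[-0.05,0,1.05,0,0]]]' 15; python3 -m handwheel '[[[-0.2,0,0.45,0,0],[-0.4,0,0.9,0,0],[-0.4,0,0.9,0,0]]]' 15; python3 - <<'E'
from fit import *
c=snap('scene','s12'); amap(c,268,310,191,220);print(readout.observe()['tcp_pos'])
E
```

```text
clock: 18.3
tcp_pos: [0.6005, 0.1522, 0.1371]
orientation: [-0.149, 3.137, 0.0]
contact_force: [-0.5, -0.5, -1.1]
width: 0.0158
grasp_force: 15.0
clock: 18.6
tcp_pos: [0.6038, 0.1525, 0.1271]
orientation: [0.149, -3.136, 0.0]
contact_force: [-0.1, -0.1, -1.8]
width: 0.0161
grasp_force: 15.0
191 wwwwwwwwwww6665w55556653124566655333322222
192 wwwwwwwwwwwwwwww55555652124566666666655556
193 wwwwwwwwwwwwwwww55555652124655666666666666
194 wwwwwwww1112222355555652114556666666666666
195 wwwwwww00000000255556652001222356666666666
196 wwwwwww00111001255556541000001135666666666
197 wwwwwww11111111255555541001111124666666666
198 rrwwwww10010111145556541010111114656666666
199 rrwwwwww0100111113456541111111113556666666
200 rwwwwwww1000110001235531001011111356666666
201 wwwwwwww1110010101011221111001111255665555
202 wwwwwwwwwww21111111001100101011113w55554ww
203 wwwwwwwwwwww4333222221111111001124555555ww
204 wwwwwwwwwwww544444444444322222234665555556
205 wwwwwwwwwwww544444444444444444456666556568
206 wwwwwwwwwwww544444444444444444566665556567
207 wwwwwwwwwwwww44444444444444444555556656567
208 wwwwwwwwwwwww44444444444444444455568865568
209 wwwwwwwwwwwww54444444444444444456556665657
210 wwwwwwwwwwwwww4444444444444444456555555656
211 wwwwwwwwwwwww54444444444444444456666666678
212 wwwwwwwwwwwww55444444444444444456788888889
213 wwwwwwwwwww5665444444444444444445788888888
214 wwwwwwwwww55555555554444444444445688888888
215 wwwwwwwww666555555555555555555555678888888
216 wwwwwwwww666666666655555688888777788888888
217 wwwwwwwww666666666666666677778888898888888
218 wwwwwwwwww66666666666666666666667788888888
219 wwwwwwwwww66666666666666666666666679988888
[0.60393584 0.15254827 0.12763297]
```

```bash
python3 -m handwheel '[[[-0.15,0,0.35,0,0],[-0.3,0,0.7,0,0],[-0.3,0,0.7,0,0]]]' 15; python3 -m handwheel '[[[-0.15,0,0.35,0,0],[-0.3,0,0.7,0,0],[-0.3,0,0.7,0,0]]]' 15
```

```text
clock: 18.95
tcp_pos: [0.607, 0.1528, 0.1207]
orientation: [0.149, -3.137, 0.0]
contact_force: [0.8, 0.1, -1.6]
width: 0.0162
grasp_force: 15.0
clock: 19.25
tcp_pos: [0.6099, 0.1531, 0.1136]
orientation: [0.149, -3.137, 0.0]
contact_force: [-0.4, -0.0, -2.4]
width: 0.0162
grasp_force: 15.0
```

```bash
python3 -m handwheel '[[[-0.2,0,0.45,0,0],[-0.4,0,0.9,0,0],[-0.6,0,1.35,0,0],[-0.6,0,1.35,0,0]]]' 15; python3 -m handwheel '[[[-0.2,0,0.4,0,0],[-0.4,0,0.8,0,0],[-0.5,0,1.1,0,0],[-0.5,0,1.1,0,0]]]' 15; python3 -m handwheel '[[[-0.1,0,0.3,0,0],[-0.2,0,0.5,0,0],[-0.2,0,0.5,0,0]]]' 15
```

```text
clock: 19.65
tcp_pos: [0.6158, 0.1536, 0.0997]
orientation: [0.149, -3.136, 0.0]
contact_force: [-0.4, 0.1, -1.5]
width: 0.016
grasp_force: 15.0
clock: 20.05
tcp_pos: [0.6212, 0.1543, 0.0901]
orientation: [0.149, -3.138, -0.0]
contact_force: [-2.0, 0.4, 1.7]
width: 0.0158
grasp_force: 15.0
clock: 20.35
tcp_pos: [0.6243, 0.1546, 0.0884]
orientation: [-0.15, 3.135, 0.0]
contact_force: [-9.4, -1.7, 18.2]
width: 0.0157
grasp_force: 15.6
```

```bash
python3 -m handwheel '[[[0.2,0,-0.2,0,0],[0.2,0,-0.2,0,0.2],[0.2,0,-0.2,0,0.3]]]' 15; python3 -m handwheel '[[[0,0,0,0,0.35],[0,0,-4,0,0.35],[0.5,0,-9,0,0.35],[0.5,0,-12,0,0],[0.5,0,-12,0,0]]]' 15; python3 - <<'E'
from fit import *
s=readout.observe();print(s['tcp_pos'],s['contact_force'])
c=snap('scene','s13'); amap(c,268,325,180,224);R=rackR(YAW)
for h in (-60,-65,-70):
    P=[P0+R@(np.array(q)/1000) for q in [(-55,-40,h+70),(55,-40,h+70),(-55,-40,h+100),(55,-40,h+100),(-55,-24,h+100),(55,-24,h+100)]]
    print(h,proj(c,P).round(1).tolist())
print('keeper0',proj(c,[P0+R@(np.array(q)/1000) for q in [(42,0,37),(88,0,40),(88,0,54),(88,0,68)]]).round(1).tolist())
E
```

```text
clock: 20.65
tcp_pos: [0.6211, 0.154, 0.0867]
orientation: [0.149, -3.138, 0.001]
contact_force: [-1.1, -4.7, 1.1]
width: 0.0228
grasp_force: 1.5
clock: 21.15
tcp_pos: [0.6194, 0.1543, 0.2137]
orientation: [-0.149, 3.128, 0.002]
contact_force: [1.0, 0.0, -0.0]
width: 0.0208
grasp_force: 0.0
[0.6193535  0.15434661 0.21365232] [ 0.95104907  0.01006918 -0.00863419]
180 wwwwwwwwwwwwwwwwwwww111235531112444444444443211111111113w
181 wwwwwwwwwwwwwwwwwwww211112321112444444444443211111111112w
182 wwwwwwwwwwwwwwwwwwww211111111111234444444432111111111112w
183 wwwwwwwwwwwwwwwwwwwww11111111111112334343221111111111112w
184 wwwwwwwwwwwwwwwwwwwww1111111111111111222111111111111111ww
185 wwwwwwwwwwwwwwwwwwwww2111111111111111111111111111111112ww
186 wwwwwwwwwwwwwwwwwwww3531111111111111111111111111111111www
187 wwwwwwwwwwwwwwwwwww23553211111111111111111111111111112www
188 wwwwwwwwwwwwwwwwwww24555432111111111111111111111111234www
189 wwwwwwwwwwwwwwwwwww24555665321111111111111111111123455www
190 wwwwwwwwwwwwwwwwwww13555666653322111111111111233445654www
191 wwwwwwwwwwwwwwwwwww135556666666553333222223334666
[... 1668 characters left out ...]
88888888888888
219 wwwwwwwwww66666666666666666666666679988888899888888888888
220 wwwwwwwwww66666666666666666666666678888888999888888888888
221 wwwwwwwwww56666666666666666666666678888888888888888888888
222 wwwwwwwwww56666666666666666666666678888888888888888888888
223 wwwwwwwwwww6666666666666666666666667888888888888888888889
-60 [[278.6, 210.8], [302.1, 213.7], [276.1, 202.9], [299.6, 205.2], [279.3, 200.9], [302.9, 203.0]]
-65 [[279.0, 212.1], [302.5, 215.1], [276.5, 204.2], [300.0, 206.6], [279.7, 202.2], [303.3, 204.5]]
-70 [[279.4, 213.4], [302.9, 216.5], [276.9, 205.5], [300.4, 208.1], [280.1, 203.5], [303.7, 205.9]]
keeper0 [[305.0, 200.4], [315.5, 200.5], [314.4, 196.4], [313.3, 192.4]]
```

```bash
python3 - <<'E'
from fit import *
R=rackR(YAW); p=P0+R@(np.array([0,-32,30])/1000); print(p); plan(p-[0,0,.036],YAW+np.pi/2)
E
```

```text
[0.60500744 0.15254356 0.13568923]
tcp [0.6181 0.1541 0.2102] F [ 0.3 -0.9 -0.7] w 0.0171 t 21.2 -> shift [ 1.38 -0.04 11.04] turn 0.0 j6 -1.5 tilt 0.33 xyaw -3.046
```

```bash
python3 -m handwheel '[[[0.7,0,3,0,0],[1.4,0,6,0,0],[1.4,0,8.5,0,0],[1.4,0,9.6,0,0],[1.4,0,9.6,0,0]]]' 15; python3 -m handwheel '[[[0,0,0.4,0,0],[0,0,0.8,0,0],[0,0,0.8,0,0]]]';python3 -m handwheel '[[[0,0,0.3,0,0],[0,0,0.6,0,0],[0,0,0.6,0,0]]]'
```

```text
clock: 21.7
tcp_pos: [0.5999, 0.152, 0.1073]
orientation: [0.149, -3.132, 0.001]
contact_force: [-0.1, 0.6, 0.5]
width: 0.0004
grasp_force: 0.0
clock: 22.0
tcp_pos: [0.6028, 0.1525, 0.1035]
orientation: [-0.149, 3.137, 0.0]
contact_force: [0.6, -0.3, 0.9]
width: 0.0005
grasp_force: 0.0
clock: 22.3
tcp_pos: [0.6035, 0.1528, 0.0991]
orientation: [-0.149, 3.135, 0.001]
contact_force: [-2.6, -1.3, 8.5]
width: 0.0005
grasp_force: 4.7
```

```bash
python3 -m handwheel '[[[-0.05,0,0.2,0,0],[-0.1,0,0.4,0,0],[-0.1,0,0.4,0,0]]]' 30;  python3 -m handwheel '[[[0,0,-2,0,0],[0,0,-6,0,0],[0,0,-10,0,0],[0,0,-13,0,0],[0,0,-13,0,0]]]'; python3 - <<'E'
from fit import *
c=snap('scene','s14'); amap(c,274,335,183,218)
c=snap('wrist','w14')
R=rackR(YAW); 
for a in (0,.2,.4): 
  P=[P0+R@(np.array([42+46*np.cos(a),46*np.sin(a),z])/1000) for z in (40,54,68)]
  print(a,proj(load('s14'),P).round(1).tolist(),proj(c,P).round(1).tolist(),P[1].round(4))
E
```

```text
clock: 22.6
tcp_pos: [0.604, 0.153, 0.0985]
orientation: [-0.15, 3.135, 0.001]
contact_force: [-18.6, -2.4, 31.6]
width: 0.0008
grasp_force: 18.2
clock: 23.1
tcp_pos: [0.6063, 0.153, 0.2298]
orientation: [-0.149, 3.128, 0.002]
contact_force: [0.6, -0.1, 0.9]
width: 0.0004
grasp_force: 0.0
183 wwwwwwwwwwwwwww11111111111112333443221111111111113wwwwwwwwwww
184 wwwwwwwwwwwwwww1111111111111111221111111111111111wwwwwwwwwwww
185 wwwwwwwwwwwwwww2111111111111111111111111111111112wwwwwwwwwwww
186 wwwwwwwwwwwwww3532111111111111111111111111111111wwwwwwwwwwwww
187 wwwwwwwwwwwww23553211111111111111111111111111112wwwwwwwwwwwww
188 wwwwwwwwwwwww24555432111111111111111111111111234wwwwwwwwwwwww
189 wwwwwwwwwwwww24555665321111111111111111111123455wwwwwwwwwwwww
190 wwwwwwwwwwwww13555666653322111111111111233445654wwwwwwwwwwwww
191 wwwwwwwwwwwww13555666666655333322222333466666654wwwwwwwwwwwww
192 wwwwwwwwwwwww12555666666666666655556666556666653wwwwwwwwwwwww
193 wwwwwwwwwwwwww1356666666666666666666666556666652wwwwwwwwwwwww
194 wwwwwwwwwwwwww1145666666666666666666666655666541wwwwww78888w7
195 wwwwwwwwwwwwww
[... 1172 characters left out ...]
3 wwwww433222111111010000010111368888888866788888888wwwwwwww555
214 wwww5555554433222222111100111368888888866788888888wwwwwww4555
215 www66665555555555555544422223688888898876678888888wwwwwww4555
216 www66666666666556888888865557888888888886788888888wwwwwww4555
217 www666666666666666777788888898888888888878888888888wwwwww5555
0 [[315.5, 200.5], [314.4, 196.4], [313.3, 192.4]] [[284.6, 262.3], [286.2, 263.6], [288.0, 265.0]] [0.6713 0.191  0.1946]
0.2 [[317.1, 199.2], [316.0, 195.2], [314.9, 191.2]] [[293.2, 261.4], [295.3, 262.6], [297.6, 264.0]] [0.6696 0.2    0.1942]
0.4 [[318.2, 198.0], [317.1, 194.0], [316.0, 190.0]] [[301.4, 258.7], [303.9, 259.8], [306.7, 261.1]] [0.6663 0.2085 0.1931]
```

```bash
python3 - <<'E'
from fit import *
c=load('top0');R=rackR(YAW)
print('pivot',proj(c,P0+R@np.array([.042,0,.04])))
for a in (-.2,0,.2,.4,.6):
  P=[P0+R@(np.array([42+46*np.cos(a),46*np.sin(a),z])/1000) for z in (40,54,68)]
  print(a,proj(c,P).round(1).tolist())
amap(c,215,256,108,150)
E
```

```text
pivot [[232.67846997 132.73153696]]
-0.2 [[234.0, 117.2], [233.9, 117.7], [233.9, 118.2]]
0 [[230.9, 117.2], [230.8, 117.7], [230.7, 118.2]]
0.2 [[227.8, 117.8], [227.7, 118.3], [227.5, 118.8]]
0.4 [[225.0, 119.1], [224.8, 119.6], [224.6, 120.1]]
0.6 [[222.4, 120.8], [222.2, 121.4], [222.0, 121.9]]
108 wwwwwwwwwwwwwwwwwwwwwwwwwwwwwwwwwwwwwwwww
109 wwwwwwwwwwwwwwwwwwwwwwwwwwwwwwwwwwwwwwwww
110 wwwwwwwwwwwwwwwwwwwwwwwwwwwwwwwwwwwwwwwww
111 wwwwwwwwwwwwwwwwwwwwwwwwwwwwwwwwwwwwwwwww
112 wwwwwwwwwwwwwwwwwwwwwwwwwwwwwwwwwwwwwwwww
113 wwwwwwwwwwwwwwwwwwwwwwwwwwwwwwwwwwwwwwwww
114 wwwwwwwwwwwwwwwwwwwwwwwwwwwwwwwwwwwwwwwww
115 wwwwwwwwwwwwwwwwwwwwwwwwwwwwwwwwwwwwwwwww
116 wwwwwwwwwwww55wwwwwwwwwwwwwwwwwwwwwwwwwww
117 wwwwwwwww55444wwwwwwwwwwwwwwwwwwwwwwwwwww
118 wwwwwwwwww5544wwwwwwwwwwwwwwwwwwwwwwwwwww
119 wwwwwwwwww55554wwwwwwwwwwwwwwwwwwwwwwwwww
120 wwwwwwwwww55544wwwwwwwwwwwwwwwwwwwwwwwwww
121 wwwwwwwwwww55433wwwwwwwwww333333322wwwwww
122 wwwwwwwwwww443333333333334444444432wwwwww
123 wwwwwww3333333344444444444444444442wwwwww
124 ww333344554433344454555444455566652wwwwww
125 ww444444555433
[... 431 characters left out ...]
67752wwwww
135 www776533567776555556777776422567752wwwww
136 www7765324677776555555677765225677523wwww
137 www7765324677776455444677765324677632wwww
138 www7765424677777644444677765324677632wwww
139 www7766424677777644444677765324677632wwww
140 www7766423567777644444677766424677642wwww
141 www7776423567777644445777766424667642wwww
142 www6776533567777776457777766423567752wwww
143 www6776533567777777777777776423567752wwww
144 www6776532467777777777777776423567752wwww
145 wwww7765324677777777777777764235677523www
146 wwww7765424677777777777777765335677522www
147 wwww7766424677777777777777765324677632www
148 wwww6766423567777777777777765324677632www
149 wwww6776423567777777777777766424677632www
```

```bash
cat >> fit.py <<'E'
def sweep(As,lead=0,rise=0,zpin=60,ztip=54):
    s=readout.observe(); R=Ro.from_rotvec(s['orientation']).as_matrix(); cur=np.arctan2(R[1,1],R[0,1]); k=rackR(YAW)
    print(s['tcp_pos'].round(4),s['contact_force'].round(1),'w',round(s['width'],4),'t',round(s['clock'],2))
    for a in As:
        b=a-lead/46
        q=lambda z:P0+k@(np.array([42+46*np.cos(b),46*np.sin(b),z])/1000)
        p=q(zpin); p[2]=q(ztip)[2]-.036+rise
        d=R.T@(p-s['tcp_pos'])*100; y=YAW+np.pi/2+a
        print(a,d.round(2),'turn',round(-((y-cur+np.pi/2)%np.pi-np.pi/2),3))
E
python3 -c "
from fit import *
sweep([.25],rise=.05); sweep([.25])"
```

```text
[0.6039 0.1526 0.224 ] [ 0.1  0.2 -0.6] w 0.0005 t 23.2
0.25 [-6.68  4.32  1.62] turn -0.25
[0.6039 0.1526 0.224 ] [ 0.1  0.2 -0.6] w 0.0005 t 23.2
0.25 [-6.67  4.32  6.62] turn -0.25
```

```bash
python3 -m handwheel '[[[-2,1.2,0,-0.05,0.3],[-4,2.5,0,-0.12,0.6],[-5.5,3.5,0,-0.2,0.6],[-6.7,4.3,0.5,-0.25,0.6],[-6.7,4.3,1.2,-0.25,0.6]]]' 10; python3 - <<'E'
from fit import *
sweep([.1,.25,.4])
c=snap('wrist','w15');R=rackR(YAW)
for a in (0,.25,.5):
  print(a,proj(c,[P0+R@(np.array([42+46*np.cos(a),46*np.sin(a),z])/1000) for z in (40,54,68)]).round(0).tolist())
amap(c,215,300,195,262)
E
```

```text
clock: 23.7
tcp_pos: [0.6657, 0.2025, 0.2081]
orientation: [0.542, -3.092, -0.0]
contact_force: [-0.2, 0.3, -1.2]
width: 0.0364
grasp_force: 0.0
[0.6657 0.2025 0.2081] [-0.2  0.3 -1.2] w 0.0364 t 23.7
0.1 [ 0.   -0.76  4.95] turn 0.152
0.25 [-0.06 -0.07  5.  ] turn 0.002
0.4 [-0.03  0.61  5.1 ] turn -0.148
0 [[240.0, 207.0], [241.0, 205.0], [242.0, 203.0]]
0.25 [[252.0, 208.0], [254.0, 207.0], [255.0, 205.0]]
0.5 [[264.0, 207.0], [267.0, 205.0], [269.0, 203.0]]
195 wwwwwww2222222222223456677776545555555555544665654444445444444445555667777wwwwwwwwwww
196 wwwwwwwwwww22222222222234567654555555555554467676654444445444444444445556wwwwwwwwwwww
197 wwwwwwwwwwwwwww221222222223334455555555544546677666665444444444444444444wwwwwwwwwwwww
198 wwwwwwwwwwwwwwwwwww222222222244555554445554567777767766666546544444444wwwwwwwwwwwwwww
199 wwwwwwwwwwwwwwwwwwwwwww2212224555554455555546677666677677766777754444wwwwwwwwwwwwwwww
200 wwwwwwwwwwwwwwwwwwwwwwwwwww2235554455555555555677767766676667777666wwwwwwwwwwwwwwwwww
201 wwwwwwwwwwwwwwwwwwwwwwwwwwwww4455445555555555556777767776777676667wwwwwwwwwwwwwwwwwww
202 
[... 4695 characters left out ...]
wwwwwwwwwwwwwwwwwwwwwwwwwwwwwwwwwwwwwwwwwwwwwwwwwwwwwww011111110344444
255 11111111111111wwwwwwwwwwwwwwwwwwwwwwwwwwwwwwwwwwwwwwwwwwwwwwwwwwwwwwww011111111244444
256 011111110111111wwwwwwwwwwwwwwwwwwwwwwwwwwwwwwwwwwwwwwwwwwwwwwwwwwwwwww101111111144444
257 1111011111111001wwwwwwwwwwwwwwwwwwwwwwwwwwwwwwwwwwwwwwwwwwwwwwwwwwwwww211111111134444
258 11011111111111101wwwwwwwwwwwwwwwwwwwwwwwwwwwwwwwwwwwwwwwwwwwwwwwwwwwww211111111124444
259 11111111111111110rwwwwwwwwwwwwwwwwwwwwwwwwwwwwwwwwwwwwwwwwwwwwwwwwwwwww11111111123444
260 2221221122222222122333333333333333333333333333333333333333333333333333211121122112222
261 2222222222222222222222222222222222222222222222222222222222222222222222222222222222222
```

```bash
python3 -m handwheel '[[[0,-0.1,1.5,0,0.4],[0,-0.1,3,0,0.35],[0,-0.1,4.2,0,0.3],[0,-0.1,5,0,0.25],[0,-0.1,5,0,0.25]]]' 10; python3 -c "
from fit import *
sweep([.1,-.05,-.2,-.35,-.5],lead=4)"
```

```text
clock: 24.25
tcp_pos: [0.6649, 0.2003, 0.1587]
orientation: [0.538, -3.092, 0.0]
contact_force: [-0.2, -0.0, -0.3]
width: 0.0237
grasp_force: 0.0
[0.6649 0.2003 0.1587] [-0.2 -0.  -0.3] w 0.0237 t 24.25
0.1 [-0.05 -0.97  0.  ] turn 0.15
-0.05 [ 0.16 -1.63  0.02] turn 0.3
-0.2 [ 0.45 -2.25  0.08] turn 0.45
-0.35 [ 0.82 -2.82  0.19] turn 0.6
-0.5 [ 1.27 -3.32  0.33] turn 0.75
```

```bash
python3 -m handwheel '[[[0,-0.9,0,0.15,0.25],[0.15,-1.6,0,0.3,0.25],[0.45,-2.25,0.1,0.45,0.25],[0.8,-2.8,0.2,0.6,0.25],[1.3,-3.3,0.35,0.75,0.25]]]' 10; python3 -c "
from fit import *
sweep([-.5,-.65,-.8,-.95,-1.1],lead=4)"
```

```text
clock: 24.75
tcp_pos: [0.6661, 0.1656, 0.1591]
orientation: [0.64, 3.073, 0.003]
contact_force: [1.2, 2.0, 2.6]
width: 0.0231
grasp_force: 1.1
[0.6661 0.1656 0.1591] [1.2 2.  2.6] w 0.0231 t 24.75
-0.5 [ 0.14 -0.16  0.37] turn -0.006
-0.65 [ 0.22 -0.82  0.55] turn 0.144
-0.8 [ 0.38 -1.46  0.76] turn 0.294
-0.95 [ 0.64 -2.05  1.  ] turn 0.444
-1.1 [ 0.98 -2.59  1.26] turn 0.594
```

```bash
python3 -m handwheel '[[[0.2,-0.8,0.4,0.15,0.25],[0.4,-1.45,0.65,0.3,0.25],[0.65,-2.05,0.9,0.45,0.25],[1,-2.6,1.2,0.6,0.25],[1,-2.6,1.2,0.6,0.25]]]' 10; python3 -c "
from fit import *
sweep([-1.1,-1.25,-1.4,-1.55,-1.6],lead=5)"
```

```text
clock: 25.25
tcp_pos: [0.646, 0.145, 0.1465]
orientation: [1.516, 2.75, 0.001]
contact_force: [-0.6, -0.8, 0.8]
width: 0.0233
grasp_force: 0.2
[0.646  0.145  0.1465] [-0.6 -0.8  0.8] w 0.0233 t 25.25
-1.1 [0.03 0.02 0.04] turn -0.003
-1.25 [ 0.13 -0.6   0.32] turn 0.147
-1.4 [ 0.32 -1.2   0.61] turn 0.297
-1.55 [ 0.61 -1.75  0.9 ] turn 0.447
-1.6 [ 0.73 -1.93  0.99] turn 0.497
```

```bash
python3 -m handwheel '[[[0.1,-0.6,0.3,0.15,0.25],[0.3,-1.2,0.6,0.3,0.25],[0.6,-1.75,0.9,0.45,0.25],[0.75,-1.95,0.95,0.5,0.25],[0.75,-1.95,0.95,0.5,0.25]]]' 10; python3 -c "
from fit import *
sweep([-1.6],lead=5);sweep([-1.6],lead=10)
c=snap('scene','s16'); amap(c,274,330,180,218)
R=rackR(YAW)
for a in (-1.2,-1.4,-1.57): print(a,proj(c,[P0+R@(np.array([42+46*np.cos(a),46*np.sin(a),z])/1000) for z in (40,54,68)]).round(0).tolist())"
```

```text
clock: 25.75
tcp_pos: [0.6256, 0.1413, 0.1366]
orientation: [2.142, 2.297, 0.001]
contact_force: [-0.2, -0.0, 0.3]
width: 0.0231
grasp_force: 0.2
[0.6256 0.1413 0.1366] [-0.2 -0.   0.3] w 0.0231 t 25.75
-1.6 [-0.04  0.03  0.01] turn 0.004
[0.6256 0.1413 0.1366] [-0.2 -0.   0.3] w 0.0231 t 25.75
-1.6 [ 0.05 -0.42  0.21] turn 0.004
180 wwwwwwwwwww6555311111222211111232222322222222112346wwwww
181 wwwwwwwwwww555541111222232111112222343234322112456wwwwww
182 wwwwwwwwwww555541111112wwww11211122232222211234545wwwwww
183 wwwwwwwwwww55553111111www5322431111222222123456545wwwwww
184 wwwwwwwwwww55542111111ww34444553121122211245666555wwwwww
185 wwwwwwwwwww55541111111ww3444554224321112345666565wwwwwww
186 wwwwwwwwwww55541111112235543443236543234566666556wwwwwww
187 wwwwwwwwwww5554111112434565433333556655666665554wwwwwwww
188 wwwwwwwwwww5554112333555565542334555666665655434wwwwwwww
189 wwwwwwwwwww5553112555555555531123565556565554455wwwwwwww
190 wwwwwwwwwww5553113666555655531113565455555445654wwwwwwww
191 wwwwwwwwwww5553113665555655533324565456666666654wwwwwwww
192 wwwwwwwwwww555311366555565566665
[... 1012 characters left out ...]
111000111010111110111146656678889888888888wwwwwww
210 wwwww00110010111111100101111135556778888888888888wwwwwww
211 wwwww10000011101100010111111135666788888888888888wwwwwww
212 wwwww21100010010100111001111136888898888888888888wwwwwww
213 wwwww333222111111101101001111258888888899888888888wwwwww
214 wwww5555554433222221111111111255668888899888888888wwwwww
215 www66665555555555444332222223576678898888888888888wwwwww
216 www66666666666555555555555556666678888888888888888wwwwww
217 www666666666666666666555688898866788888888888888888wwwww
-1.2 [[300.0, 206.0], [299.0, 202.0], [298.0, 198.0]]
-1.4 [[297.0, 206.0], [296.0, 202.0], [295.0, 198.0]]
-1.57 [[295.0, 206.0], [294.0, 202.0], [293.0, 198.0]]
```

```bash
python3 -m handwheel '[[[0,-0.2,0.05,0,0.25],[0,-0.4,0.1,0,0.25],[0,-0.4,0.1,0,0.25]]]' 10;  python3 -m handwheel '[[[0,-0.2,0.05,0,0.25],[0,-0.4,0.1,0,0.25],[0,-0.4,0.1,0,0.25]]]' 10
```

```text
clock: 26.1
tcp_pos: [0.6233, 0.141, 0.1359]
orientation: [2.142, 2.293, 0.005]
contact_force: [8.8, -0.1, -1.0]
width: 0.0233
grasp_force: 3.6
clock: 26.4
tcp_pos: [0.6222, 0.1409, 0.1359]
orientation: [2.14, 2.29, 0.013]
contact_force: [19.8, 1.1, -4.7]
width: 0.0244
grasp_force: 8.1
```

```bash
python3 -m handwheel '[[[0,0.4,-0.1,0,0.3],[0,0.5,-0.1,0,0.35],[0,0.5,-1.5,0,0.35],[0,0.5,-5,0,0.35],[0,0.5,-9,0,0.35]]]' 10 >/dev/null;  python3 -m handwheel '[[[0,0,-4,0,0.35],[5,0,-8,0,0.35],[10,0,-10,0,0.35],[15,0,-10,0,0.35],[20,0,-10,0,0.35]]]' 10; python3 - <<'E'
from fit import *
sweep([-1.6])
for n in('scene','top','wrist'): c=snap(n,'e'+n)
a=cv2.resize(cv2.imread('pics/escene.png')[180:240,260:340],(400,300),interpolation=cv2.INTER_CUBIC)
b=cv2.resize(cv2.imread('pics/etop.png')[112:172,195:275],(400,300),interpolation=cv2.INTER_CUBIC)
d=[cv2.resize(cv2.imread(f'pics/e{n}.png'),(400,300)) for n in('scene','top')]
cv2.imwrite('pics/m9.png',np.vstack([np.hstack([a,b]),np.hstack(d)]))
R=rackR(YAW);a=-1.57
for n,o in (('escene',(260,180)),('etop',(195,112))):
  for a in(-1.4,-1.6): print(n,a,((proj(load(n),[P0+R@(np.array([42+46*np.cos(a),46*np.sin(a),z])/1000) for z in (40,68)])-o)*5).round(0).tolist())
E
```

```text
clock: 27.4
tcp_pos: [0.61, 0.3262, 0.3269]
orientation: [2.146, 2.292, 0.005]
contact_force: [0.7, 1.0, -0.8]
width: 0.0323
grasp_force: 0.0
[0.61   0.3262 0.3269] [ 0.7  1.  -0.8] w 0.0323 t 27.4
-1.6 [-18.64   0.76  18.8 ] turn 0.0
escene -1.4 [[187.0, 129.0], [175.0, 89.0]]
escene -1.6 [[176.0, 128.0], [164.0, 88.0]]
etop -1.4 [[263.0, 83.0], [264.0, 89.0]]
etop -1.6 [[266.0, 98.0], [266.0, 105.0]]
```

View pics/m9.png

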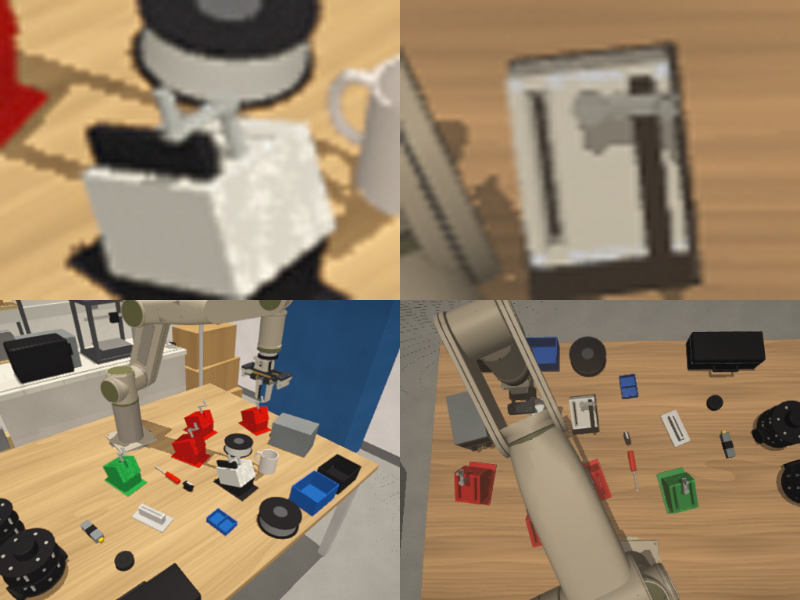

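The handle is flush on the block. The keeper lies square across it: its pin is at about (266,105) in the top crop, matching -1.6 rad. The bystanders have not moved and the gripper is clear.

```bash
python3 -c "
from station import manip
print(manip.hand_in())"
```

```text
the job is handed in; nothing more can be done
None
```

The scraper is fully home in slot_b, which turned out to be the clear slot, with its handle down on the block and the keeper swung across it to its stop; the gripper is clear, the bystanders look unmoved, and the job was handed in at about 27.5 s (verdict not shown).

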